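# Lever up the parts bin and shim it

### The job

The heavy brass parts bin has to be raised along its lug side so that it can be picked up later. Take the pry bar, push its tip under the bin's lug across the yellow fulcrum block and, keeping hold of it, lower the handle end to the bench so that the bin lifts; the bar then stays propped by its own weight. Then slip the red shim, lying flat and endwise, well under the raised bottom edge beside the lug and leave it there, without shoving the bin along the bench or tipping it over.

Things in the scene. Friction and masses are not known exactly. Their poses are not given: they have to be found in the camera images.
- bin: 2.6 kg brass bin, 300 x 200 x 80 mm (x, y, z). Origin: centre of its underside, z up. Its -y wall (outer face y = -100) bears a dark lug: x -110 to -10, y -140 to -100, 8 thick, underside 40 mm above the bench. Lifted there by the propped bar, the bin pivots on its far +y bottom edge and the wall's bottom edge rises about 18 mm; the shim goes under it where it is free of the lug, x 30 to 130.
- fulcrum: Yellow block bolted to the bench in front of the lug, 70 mm along x, 26 along y, with a dark round ridge along its x, top 44 mm above the bench. Origin: centre of its underside; axes parallel to the bin's. The ridge is 75 mm in front of the bin's -y wall, 35 mm in front of the lug's edge. The bar lies across it along the bin's y.
- bar_center (a point): Pry bar, 0.8 kg, 360 x 22 mm, lying on the bench, tip roughly to +y. Point: its centre of mass, 7 mm above its flat underside; grip it here. x runs to the tip, 193 mm ahead; blue handle's end 167 mm behind. 14 mm thick, bright last 70 mm at the tip 8 (step on top). Slope about 20 deg, handle high, to enter 20 mm under the lug over the ridge; about 8 deg, handle end on the bench, when propped.
- shim_center (a point): Loose red plastic shim, a flat bar 150 mm long (its x), 36 wide (its y), 10 thick, 70 g, lying flat on the bench; both ends alike. Point: its centre, 5 mm above its underside. A thicker blue and a thinner white one lie near it: not to be used.
Not all that is in view belongs to the job. Of the things that look like the part that bears shim_center, take the one that is farthest to the robot's left at the start.

How it is judged:
By the outcome, as a careful person would: the job done as asked, in the order asked, and still so for the second after the job is handed in, with the robot touching nothing.
It also fails if it takes over 61 s, if anything falls off the work surface, if the arm or the gripper's body presses on something with over 40 N, if the wrist force passes 120 N, or if a joint passes its speed limit or range.

### The arm

A 7-joint arm with a two-finger parallel gripper is mounted at the origin on the work surface. World frame = base frame: x ahead of the robot, y to its left, z up, the work surface at z = 0. Lengths are in m, angles in rad, forces in N, time in s.
With the tool pointing down it reaches from about 0.4 to 0.85 m from the base axis. Payload 4.5 kg.
Tool frame: the origin (TCP) lies midway between the tips of the shut fingers; the grasp point (between the pads) lies 19 mm behind it; z points along the fingers, y is the direction in which the jaws open and shut (so a half turn about z gives the same grasp; the last joint's range is limited). The gripper opens to 88 mm and grips with 3 to 60 N. Pads are 18 mm wide; open, the fingers measure 123 mm over their backs; the gripper's body (75 mm by 187 mm) begins 45 mm behind the grasp point.
Start: joints at [-1.143, 0.689, -0.195, 1.565, 0.157, 0.902, -0.215], TCP at [0.24, 0.577, 0.239] pointing down, gripper open.
Joint ranges: [-3.01, 3.01], [-0.46, 2.08], [-1.47, 1.51], [0.13, 2.56], [-1, 4.14], [0.04, 2.09], [-2.66, 2.66]. Speed limits (rad/s): [2.57, 2.57, 3.14, 3.14, 3.14, 3.14, 3.14].

### API

Orientations are given as a unit quaternion [x, y, z, w].
In Python, from plant import r gives the robot as it stands. The module is installed in compiled form; this text tells all that it offers.
- The arm moves only by the tool carry_out, never from a script. Its argument "commands" is a list of rows, each a list of 6 numbers: the shift along the tool's x, y, z in m, then the turn, a rotation vector about the tool's x, y, z in degrees. In form: [[dx, dy, dz, wx, wy, wz], ...]. A call has 1 to 12 rows; each row is the pose to reach, as a shift and turn from the pose commanded when the call began, along the tool's axes at that moment; what a row does not reach only later rows make up. A row lasts 1/10 s, in which the tool goes at most 50 mm and 8.59 degrees, less where a joint would pass 70% of its speed; a pose out of reach is approached as far as the arm can. A call with a gripper value outside its range is refused whole. "fingers" is the closure in counts, from 0 (fully open) to 255 (shut), set as the call begins (left out, the last holds). The fingers move at their own pace and stop on an object; "grip_force" is the grip in N (left out, the last holds). Time passes only in rows, so rows that repeat a pose let the fingers close. It gives the time, the measured TCP pose, the force and the opening at its end, in the units of the state.
- r.get_state(): the state, without advancing time (a new reading comes with each control period).
- r.snapshot(name): name is "side" or "top"; returns a dict with "img" (400x640x3 uint8, blue, green, red), "intrinsics" (3x3 intrinsics, pixels), "extrinsics" (4x4, takes a point from camera to world coordinates). Camera axes: x right, y down, z forward; pixel columns grow to the right and rows downward; lengths in m; the calibration is good to about 2 mm. A picture is of the moment at which its call begins. There is no depth.
- r.finish_job(): hands the job in, once; it reports no verdict.
Trained networks look in a picture, given as the dict that the camera call returned (one of the last four; its "shot" number tells which), for a name from the list of things; names that differ only in an ending like _2 or _b are one class to them, and where a whole thing is asked for, a point or a joint stands for the part that bears it (a point fixed in the world has none). Each returns a list of dicts, best first, with "p" (0 to 1); they miss things now and then, are a little off and sometimes report something else, mostly with a low value. They report only what shows in the picture. A call takes as long as a camera call. They do not tell look-alikes from the thing itself.
- r.spot_in(picture, label): "xyz" ([x, y, z] in m, in world coordinates, good to about 4 mm: the middle of the surface that is visible of it).
- r.spot_point(picture, label): "xyz" ([x, y, z] in m, in world coordinates, good to about 4 mm: a listed point, or the origin of a listed thing).
The state is a dict: "clock": time; "q": joint angles; "qd": joint speeds; "joint_torque": joint torques, N m; "tool_pos": TCP position; "eef_rot": TCP orientation; "contact_force": force on the tool from outside, world axes, zero at the start; "moment": the same for the moment, N m; "opening": opening from 0.0 (shut) to 1.0 (fully open).
Only numpy, scipy, OpenCV 4.12 (cv2) and the standard library are available. Lean on these libraries where they do the work, as an engineer would, in place of code of your own. Each camera call takes 0.05 s, during which the arm holds its last target.

## Working session

There is one attempt and no reset: what is moved stays moved. The work goes in short steps, Python scripts to look and compute and a tool call to move; the robot and the scene stay as the last step left them, time stands still between calls to the robot, and variables do not carry over. Pictures are saved under pics/ and viewed, and the job is handed in when it is done.

Besides the shell and the picture viewer there is one more tool, called after ">>>" as name(argument=value, ...), one argument or row to a line, values as JSON. carry_out: Moves the arm, as the interface text tells. Its arguments: {"type":"object","properties":{"commands":{"type":"array","items":{"type":"array","items":{"type":"number"}}},"fingers":{"type":"number"},"grip_force":{"type":"number"}},"required":["commands"]}

```bash
ls; mkdir -p pics; python3 - <<'E'
from plant import r
import cv2,numpy as np
s=r.get_state(); print({k:np.round(v,3).tolist() for k,v in s.items()})
for n in ["side","top"]:
    p=r.snapshot(n); cv2.imwrite(f"pics/{n}0.png",p["img"]); print(n,p["intrinsics"],np.round(p["extrinsics"],3).tolist())
    for l in ["bin","fulcrum","bar_center","shim_center"]:
        for f in (r.spot_point,):
            for d in f(p,l)[:4]: print(l,np.round(d["xyz"],4),round(d["p"],2))
E
```

```text
pics
{'clock': 0.0, 'q': [-1.143, 0.69, -0.195, 1.566, 0.157, 0.902, -0.215], 'qd': [-0.001, -0.002, -0.001, 0.001, 0.0, 0.001, -0.0], 'joint_torque': [0.001, -52.756, -1.266, -15.342, -0.053, 0.007, 0.0], 'tool_pos': [0.24, 0.577, 0.238], 'eef_rot': [0.196, 0.981, -0.001, -0.0], 'contact_force': [0.205, 0.216, -0.564], 'moment': [0.013, 0.014, 0.007], 'opening': 1.002}
side [[414.14375724   0.         315.16929831]
 [  0.         414.14375724 200.34499531]
 [  0.           0.           1.        ]] [[0.813, -0.4, 0.422, 0.026], [-0.581, -0.585, 0.565, -0.637], [0.021, -0.705, -0.709, 0.773], [0.0, 0.0, 0.0, 1.0]]
bin [0.543  0.3265 0.0006] 0.58
fulcrum [ 0.4776  0.1522 -0.0006] 0.68
bar_center [ 4.252e-01 -2.037e-01  2.000e-04] 0.7
shim_center [ 0.2907 -0.3871  0.0035] 0.96
shim_center [ 0.5179 -0.4546  0.0008] 0.7
shim_center [ 0.6436 -0.1023  0.0098] 0.56
top [[413.39202162   0.         317.99173321]
 [  0.         413.39202162 196.44015396]
 [  0.           0.           1.        ]] [[-0.01, -0.996, 0.088, 0.394], [-1.0, 0.011, 0.017, -0.042], [-0.018, -0.088, -0.996, 1.126], [0.0, 0.0, 0.0, 1.0]]
bin [ 0.5435  0.3247 -0.0032] 0.65
fulcrum [4.815e-01 1.506e-01 1.000e-04] 0.88
bar_center [ 0.4295 -0.2027  0.0069] 0.55
shim_center [ 0.5192 -0.4581  0.0023] 0.82
shim_center [ 0.2947 -0.3943  0.0041] 0.59
shim_center [ 0.6449 -0.1011  0.0054] 0.57
```

View pics/side0.png

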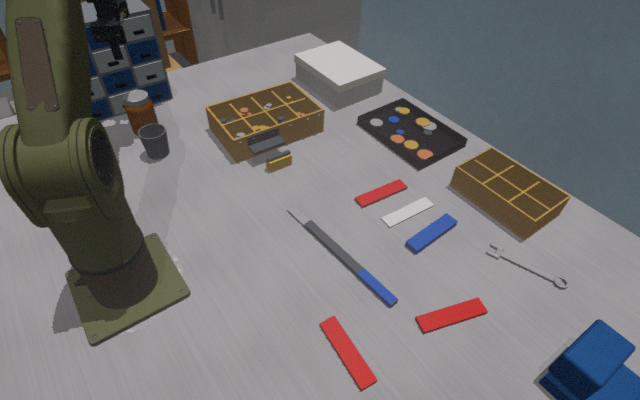

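View pics/top0.png

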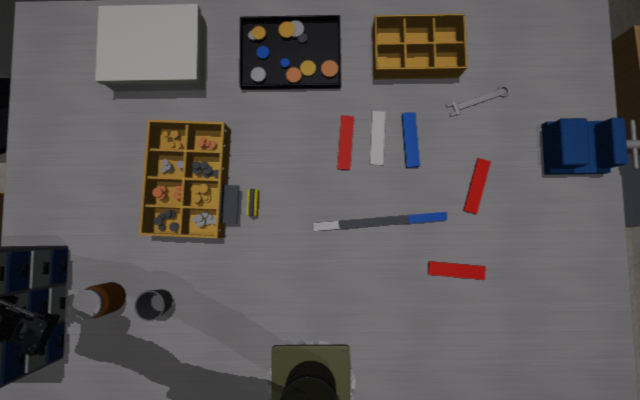

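```bash
cat > h.py <<'E'
import numpy as np,cv2
from scipy.spatial.transform import Rotation as R
def unproj(p,uv,z):
    K=np.array(p["intrinsics"]);T=np.array(p["extrinsics"])
    uv=np.atleast_2d(uv).astype(float)
    d=np.c_[(uv[:,0]-K[0,2])/K[0,0],(uv[:,1]-K[1,2])/K[1,1],np.ones(len(uv))]@T[:3,:3].T
    o=T[:3,3]; return o+d*((z-o[2])/d[:,2])[:,None]
def proj(p,X):
    K=np.array(p["intrinsics"]);T=np.array(p["extrinsics"])
    c=(np.atleast_2d(X)-T[:3,3])@T[:3,:3]; c=c@K.T
    return c[:,:2]/c[:,2:]
def crop(p,name,u0,v0,w,h,s,pts=None):
    im=cv2.resize(p["img"][v0:v0+h,u0:u0+w],None,fx=s,fy=s,interpolation=cv2.INTER_CUBIC)
    if pts is not None:
        for a in proj(p,pts): cv2.circle(im,(int((a[0]+.5-u0)*s),int((a[1]+.5-v0)*s)),2,(0,0,255),-1)
    cv2.imwrite("pics/"+name,im)
def redmask(im):
    b,g,r=[im[...,i].astype(int) for i in range(3)]
    return ((r>110)&(g<70)&(b<70)).astype(np.uint8)
def comps(m,amin=100):
    n,l,st,c=cv2.connectedComponentsWithStats(m)
    return [np.argwhere(l==i)[:,::-1] for i in range(1,n) if st[i,4]>amin]
def rowto(st,pos,Rt):
    "row from current pose to world target pos, Rotation Rt"
    R0=R.from_quat(st["eef_rot"]); d=R0.inv().apply(np.array(pos)-st["tool_pos"])
    w=(R0.inv()*Rt).as_rotvec(degrees=True); return np.round(np.r_[d,w],4).tolist()
E
python3 - <<'E'
from h import *; from plant import r
import pickle
P={n:r.snapshot(n) for n in ("top","side")}; pickle.dump(P,open("p0.pkl","wb"))
for n in P:
    p=P[n]
    for c in comps(redmask(p["img"])):
        X=unproj(p,c,0.010); rc=cv2.minAreaRect(X[:,:2].astype(np.float32)*1000)
        print(n,c.mean(0),rc)
crop(P["top"],"tb.png",130,110,140,140,5)
crop(P["side"],"sb.png",195,75,150,110,5)
crop(P["top"],"tbar.png",300,190,160,60,5)
E
```

```text
top [345.19241983 141.91107872] ((642.9853515625, -98.977294921875), (35.00651550292969, 149.06695556640625), 84.86568450927734)
top [477.02868852 185.49180328] ((518.8001098632812, -452.7681579589844), (35.84882736206055, 148.18055725097656), 72.8270492553711)
top [456.5616083 270.1076524] ((293.1021423339844, -388.689453125), (149.63026428222656, 35.52805709838867), 84.33523559570312)
side [380.92456897 192.17025862] ((642.486328125, -102.05927276611328), (35.09523391723633, 147.28868103027344), 85.08760070800781)
side [450.46299639 314.64981949] ((519.6836547851562, -455.4085388183594), (35.10247802734375, 148.58822631835938), 72.84326171875)
side [348.74352751 354.60194175] ((294.11065673828125, -392.1039733886719), (148.46853637695312, 34.892581939697266), 84.39761352539062)
```

View pics/tb.png

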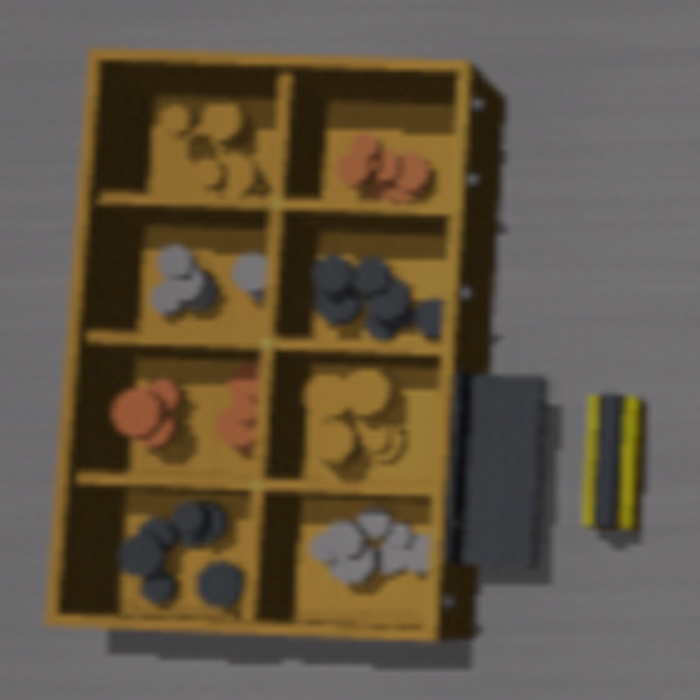

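View pics/sb.png

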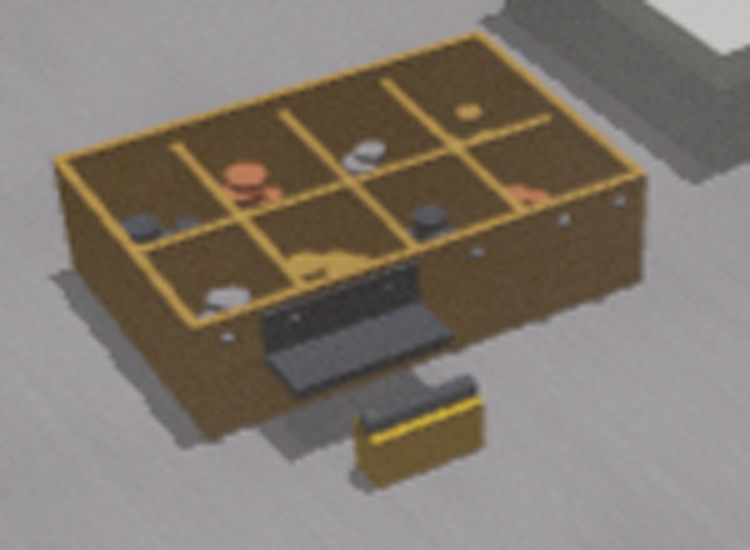

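View pics/tbar.png

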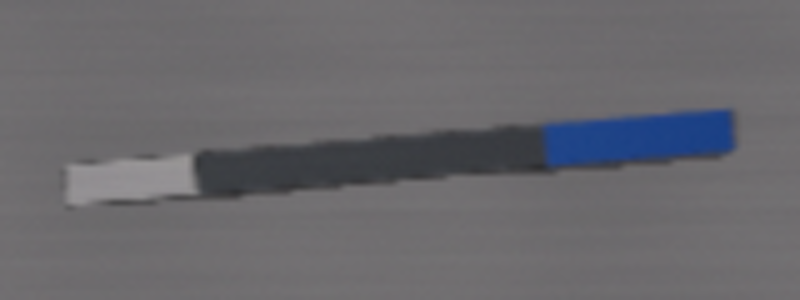

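```bash
python3 - <<'E'
from h import *
import pickle
from scipy.optimize import least_squares
P=pickle.load(open("p0.pkl","rb"))
def px(u0,v0,c): return np.array([u0,v0])+(np.array(c,float)+.5)/5-.5
top=[((-150,-100,80),(440,638)),((150,-100,80),(470,62)),((150,100,80),(92,50)),((-150,100,80),(48,622)),((-10,-140,48),(548,376)),((-110,-140,48),(540,570))]
side=[((-150,100,80),(57,160)),((150,100,80),(480,35)),((150,-100,80),(645,175)),((-150,-100,80),(197,325)),((-150,-100,0),(210,440)),((150,-100,0),(642,283)),((-10,-140,48),(452,338))]
def T(t,X): 
    X=np.array(X,float)/1000; c,s=np.cos(t[2]),np.sin(t[2])
    return np.c_[t[0]+c*X[:,0]-s*X[:,1],t[1]+s*X[:,0]+c*X[:,1],X[:,2]]
def res(t,w): 
    o=[]
    if 't' in w: o.append(proj(P["top"],T(t,[a for a,b in top]))-px(130,110,[b for a,b in top]))
    if 's' in w: o.append(proj(P["side"],T(t,[a for a,b in side]))-px(195,75,[b for a,b in side]))
    return np.vstack(o).ravel()
for w in ("t","s","ts"):
    s=least_squares(res,[.54,.32,-.08],args=(w,)); print(w,s.x[:2],np.degrees(s.x[2]),np.abs(s.fun).max())
t=s.x
print("expected fulcrum if lug-centred", T(t,[(-60,-175,44)]))
a=unproj(P["top"],px(130,110,[(610,395),(605,527),(588,395),(583,527),(642,397),(636,530)]),.044); print(a, a[:2].mean(0))
a=unproj(P["side"],px(195,75,[(362,420),(475,383)]),.044);print("side ridge",a,a.mean(0))
# bar by top face
for n,(u0,v0),c in (("top",(300,190),[(65,163),(67,205),(735,110),(735,150)]),):
    q=px(u0,v0,c)
    tip=unproj(P[n],q[:2],.008).mean(0); he=unproj(P[n],q[2:],.014).mean(0)
    d=tip-he; L=np.hypot(*d[:2]); print("bar",tip,he,L,np.degrees(np.arctan2(d[1],d[0])),"com",tip-d/L*.193, he+d/L*.167)
crop(P["side"],"sbar.png",280,200,125,110,6)
E
```

```text
t [0.53956764 0.32374921] -2.645293876082847 0.8674890272369851
s [0.54269492 0.32283202] -2.8200988476613524 0.9777669955178965
ts [0.54094037 0.32318871] -2.7095138845649758 1.5024644595516463
expected fulcrum if lug-centred [[0.47273479 0.15122069 0.044     ]]
[[0.51318942 0.1516243  0.044     ]
 [0.44348989 0.1539419  0.044     ]
 [0.51332423 0.16328172 0.044     ]
 [0.44361075 0.16553446 0.044     ]
 [0.51193135 0.1346726  0.044     ]
 [0.44174447 0.13760898 0.044     ]] [0.47833965 0.1527831  0.044     ]
side ridge [[0.4452342  0.15103812 0.044     ]
 [0.51442189 0.14356368 0.044     ]] [0.47982805 0.1473009  0.044     ]
bar [ 0.41259492 -0.00812736  0.008     ] [ 0.4377665 -0.3667445  0.014    ] 0.35949946309819364 94.01504468509971 com [ 0.42610847 -0.20065368  0.01122115] [ 0.42607343 -0.20015437  0.01121279]
```

View pics/sbar.png

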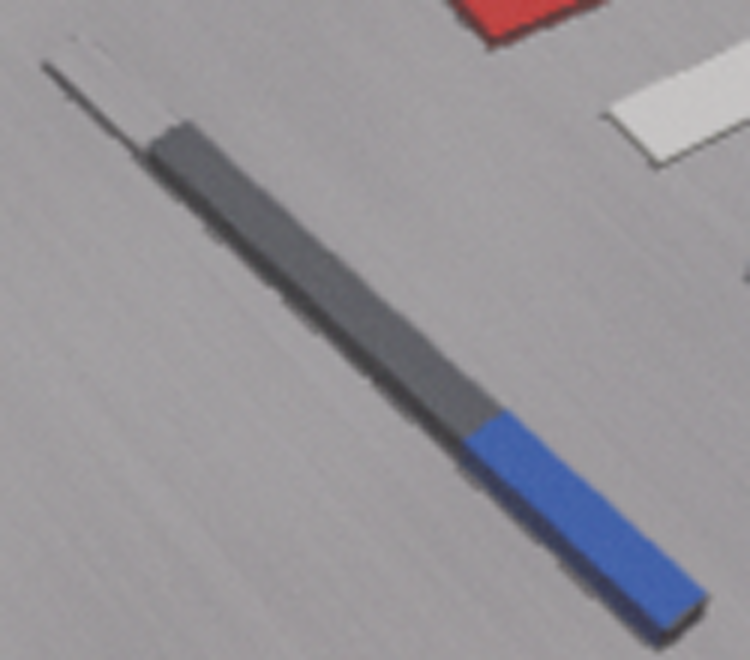

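```bash
cat >> h.py <<'E'
def Rt(yaw,tilt=0):
    "tool x along yaw (deg), tool down, tilt deg about tool y (neg: tip of bar down)"
    a=np.radians(yaw);c,s=np.cos(a),np.sin(a)
    return R.from_matrix(np.array([[c,s,0],[s,-c,0],[0,0,-1.]]))*R.from_euler('y',tilt,degrees=True)
E
python3 - <<'E'
from h import *; from plant import r
s=r.get_state()
print(rowto(s,[.47,.19,.24],Rt(125)))
print(rowto(s,[.426,-.2015,.12],Rt(94)))
E
```

```text
[-0.3612, -0.2693, -0.0013, 0.0063, -0.0036, 32.4391]
[-0.4707, -0.6477, 0.1187, 0.0053, -0.0054, 63.4391]
```

>>> carry_out(
  commands=[
    [-0.361, -0.269, 0, 0, 0, 32],
    [-0.361, -0.269, 0, 0, 0, 32],
    [-0.361, -0.269, 0, 0, 0, 32],
    [-0.361, -0.269, 0, 0, 0, 32],
    [-0.361, -0.269, 0, 0, 0, 32],
    [-0.361, -0.269, 0, 0, 0, 32],
    [-0.361, -0.269, 0, 0, 0, 32],
    [-0.361, -0.269, 0, 0, 0, 32],
    [-0.361, -0.269, 0, 0, 0, 32],
    [-0.471, -0.648, 0.119, 0, 0, 63.4],
    [-0.471, -0.648, 0.119, 0, 0, 63.4],
    [-0.471, -0.648, 0.119, 0, 0, 63.4],
  ],
  fingers=60,
  grip_force=60,
)

```text
clock: 1.8
tool_pos: [0.4541, 0.0459, 0.1953]
eef_rot: [0.647, 0.762, 0.001, 0.001]
contact_force: [0.5, -0.0, -0.2]
opening: 0.765
```

```bash
python3 - <<'E'
from h import *; from plant import r
s=r.get_state()
print(s["clock"],s["tool_pos"],s["q"],s["opening"])
print(rowto(s,[.426,-.2015,.12],Rt(94)))
E
```

```text
1.8 [0.45408023 0.04591557 0.19531465] [-0.21118056  0.5501767   0.01420094  2.11247543 -0.01590748  0.47747385
 -0.02265532] 0.7652085046786987
[-0.2396, -0.0678, 0.0752, 0.0898, -0.0009, 5.2993]
```

>>> carry_out(
  commands=[
    [-0.24, -0.068, 0.075, 0, 0, 5.3],
    [-0.24, -0.068, 0.075, 0, 0, 5.3],
    [-0.24, -0.068, 0.075, 0, 0, 5.3],
    [-0.24, -0.068, 0.075, 0, 0, 5.3],
    [-0.24, -0.068, 0.075, 0, 0, 5.3],
    [-0.24, -0.068, 0.075, 0, 0, 5.3],
    [-0.24, -0.068, 0.075, 0, 0, 5.3],
    [-0.24, -0.068, 0.075, 0, 0, 5.3],
  ],
)

```text
clock: 2.6
tool_pos: [0.4278, -0.1988, 0.1206]
eef_rot: [0.679, 0.734, 0.001, -0.0]
contact_force: [-0.6, 1.0, -0.0]
opening: 0.763
```

```bash
python3 - <<'E'
from h import *; from plant import r
p=r.snapshot("top");crop(p,"t1.png",280,150,200,120,4)
s=r.get_state()
print(s["clock"],s["tool_pos"],s["opening"])
print(rowto(s,[.426,-.2015,.025],Rt(94)),rowto(s,[.426,-.2015,.003],Rt(94)))
E
```

```text
2.65 [ 0.42802227 -0.19816217  0.12078676] 0.76204015891127
[-0.0033, -0.0024, 0.0958, 0.0602, -0.0679, 0.5374] [-0.0033, -0.0024, 0.1178, 0.0602, -0.0679, 0.5374]
```

View pics/t1.png

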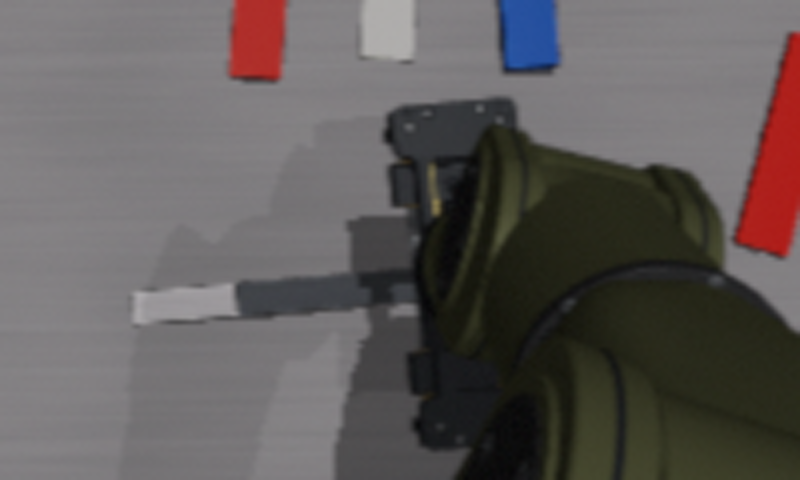

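>>> carry_out(
  commands=[
    [-0.003, -0.002, 0.05, 0, 0, 0.5],
    [-0.003, -0.002, 0.085, 0, 0, 0.5],
    [-0.003, -0.002, 0.105, 0, 0, 0.5],
    [-0.003, -0.002, 0.115, 0, 0, 0.5],
    [-0.003, -0.002, 0.117, 0, 0, 0.5],
    [-0.003, -0.002, 0.117, 0, 0, 0.5],
  ],
)

```text
clock: 3.25
tool_pos: [0.4269, -0.201, 0.0034]
eef_rot: [0.681, 0.732, 0.0, -0.001]
contact_force: [-0.3, -0.4, 0.7]
opening: 0.764
```

>>> carry_out(
  commands=[
    [0, 0, 0, 0, 0, 0],
    [0, 0, 0, 0, 0, 0],
    [0, 0, 0, 0, 0, 0],
    [0, 0, 0, 0, 0, 0],
    [0, 0, 0, 0, 0, 0],
    [0, 0, 0, 0, 0, 0],
    [0, 0, 0, 0, 0, 0],
  ],
  fingers=255,
  grip_force=60,
)

```text
clock: 3.95
tool_pos: [0.427, -0.2035, 0.0038]
eef_rot: [0.683, 0.731, 0.001, 0.0]
contact_force: [2.3, -0.3, 0.9]
opening: 0.237
```

```bash
python3 - <<'E'
from h import *; from plant import r
s=r.get_state()
print(s["clock"],s["tool_pos"],s["opening"],s["opening"]*88,s["contact_force"],R.from_quat(s["eef_rot"]).as_matrix()[:,0])
E
```

```text
3.95 [ 0.42696481 -0.20347519  0.0037569 ] 0.23740804001035828 20.89190752091153 [ 2.28617825 -0.31226181  0.94848346] [-6.77171949e-02  9.97704464e-01  4.28219447e-04]
```

>>> carry_out(
  commands=[
    [0, 0, -0.03, 0, 0, 0],
    [0, 0, -0.07, 0, 0, 0],
    [0, 0, -0.12, 0, 0, 0],
    [0, 0, -0.15, 0, 0, 0],
    [0, 0, -0.15, 0, 0, 0],
    [0, 0, -0.15, 0, 0, 0],
  ],
)

```text
clock: 4.55
tool_pos: [0.4242, -0.2039, 0.1528]
eef_rot: [0.683, 0.73, -0.001, -0.001]
contact_force: [-0.4, -0.4, -8.4]
opening: 0.243
```

```bash
cat >> h.py <<'E'
RID=np.array([0.479,0.151]); YAW=87.5; ZR=0.044
def bartcp(theta, s, c, g=0.0025, hh=0.0038, rho=0.005, rid=None):
    """TCP pose with bar slope theta deg (tip down +), tip s m ahead (along bar) of ridge contact, clearance c (vertical) over the ridge"""
    rid=RID if rid is None else rid
    t=np.radians(theta); d=np.array([np.cos(t),-np.sin(t)]); n=np.array([np.sin(t),np.cos(t)])
    contact=np.array([0,ZR-rho+c])+rho*n
    q=contact+d*(s-0.193-g)+hh*n
    a=np.radians(YAW)
    return [rid[0]+np.cos(a)*q[0],rid[1]+np.sin(a)*q[0],q[1]],Rt(YAW,-theta)
E
python3 - <<'E'
from h import *; from plant import r
s=r.get_state(); print(s["clock"],s["tool_pos"],s["opening"]*88,s["contact_force"],s["moment"])
p=r.snapshot("side");crop(p,"s2.png",240,130,200,150,4)
for a in ((30,-.04,.03),(30,0,.003),(30,.06,.003),(0,.06,0),(-8.4,.06,0)):
    x=bartcp(*a); print(a,np.round(x[0],4))
print(rowto(s,*bartcp(30,-.04,.03)))
E
```

```text
4.55 [ 0.42421264 -0.20387943  0.1528073 ] 21.36072498142885 [-0.38275542 -0.40287688 -8.42142852] [-0.0875627   0.09812277 -0.00410452]
(30, -0.04, 0.03) [ 0.4703 -0.0484  0.1944]
(30, 0, 0.003) [ 0.4718 -0.0138  0.1474]
(30, 0.06, 0.003) [0.4741 0.0382 0.1174]
(0, 0.06, 0) [0.4731 0.0156 0.0478]
(-8.4, 0.06, 0) [0.4731 0.0158 0.0279]
[0.1522, 0.0561, -0.0416, 1.4589, -30.0067, 6.2001]
```

View pics/s2.png

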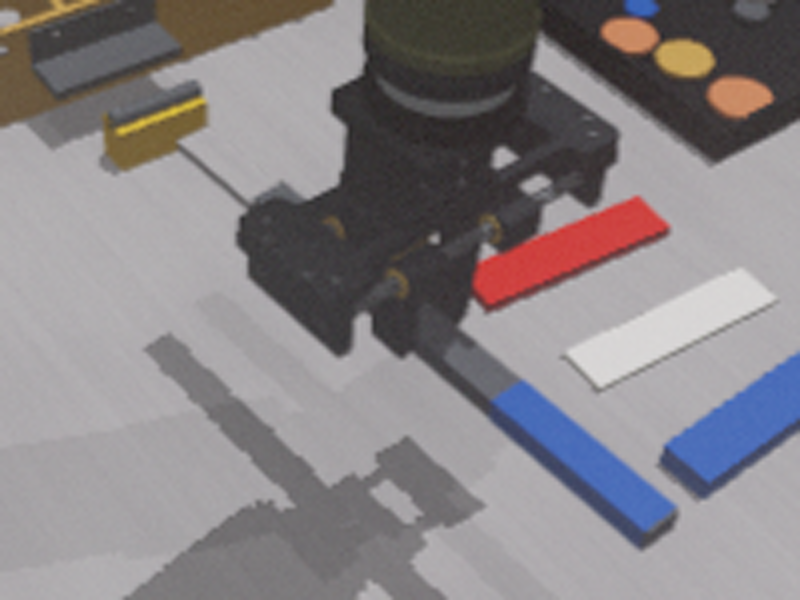

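>>> carry_out(
  commands=[
    [0.05, 0.018, -0.041, 0.4, -8, 1.6],
    [0.1, 0.037, -0.041, 0.8, -16, 3.2],
    [0.14, 0.052, -0.041, 1.3, -24, 5],
    [0.152, 0.056, -0.041, 1.4, -30, 6.2],
    [0.152, 0.056, -0.041, 1.4, -30, 6.2],
    [0.152, 0.056, -0.041, 1.4, -30, 6.2],
    [0.152, 0.056, -0.041, 1.4, -30, 6.2],
    [0.152, 0.056, -0.041, 1.4, -30, 6.2],
  ],
)

```text
clock: 5.4
tool_pos: [0.4704, -0.0472, 0.1928]
eef_rot: [0.696, 0.669, -0.187, 0.179]
contact_force: [-1.1, -1.0, -8.0]
opening: 0.241
```

```bash
cat >> h.py <<'E'
def barpts(s,g=0.0025,hh=0.0038):
    "bar outline points from the tool pose: tip bottom/top corners, handle end"
    R0=R.from_quat(s["eef_rot"])
    L=np.array([[.193+g,w,z] for w in(-.011,.011) for z in (hh,hh-.008)]+[[-.167+g,w,z] for w in(-.011,.011) for z in (hh,hh-.014)])
    return s["tool_pos"]+R0.apply(L)
E
python3 - <<'E'
from h import *; from plant import r
s=r.get_state(); print(s["clock"],s["tool_pos"],s["opening"]*88,s["contact_force"],R.from_quat(s["eef_rot"]).as_matrix()[:,0])
t,p=r.snapshot("top"),r.snapshot("side");pt=barpts(s);crop(p,"s3.png",220,110,200,150,4,pt);crop(t,"t3.png",200,150,200,150,4,pt)
print(pt[:2])
print(rowto(s,*bartcp(30,-.04,.03)))
E
```

```text
5.4 [ 0.4703816  -0.04721109  0.19276263] 21.233236736378636 [-1.13723539 -1.04043605 -8.02361377] [ 0.0336916   0.86488786 -0.50083317]
[[0.4658993  0.12040611 0.09156938]
 [0.46606257 0.12440945 0.09849373]]
[-0.0018, -0.0, -0.0008, 0.0823, 0.0552, 0.233]
```

View pics/s3.png

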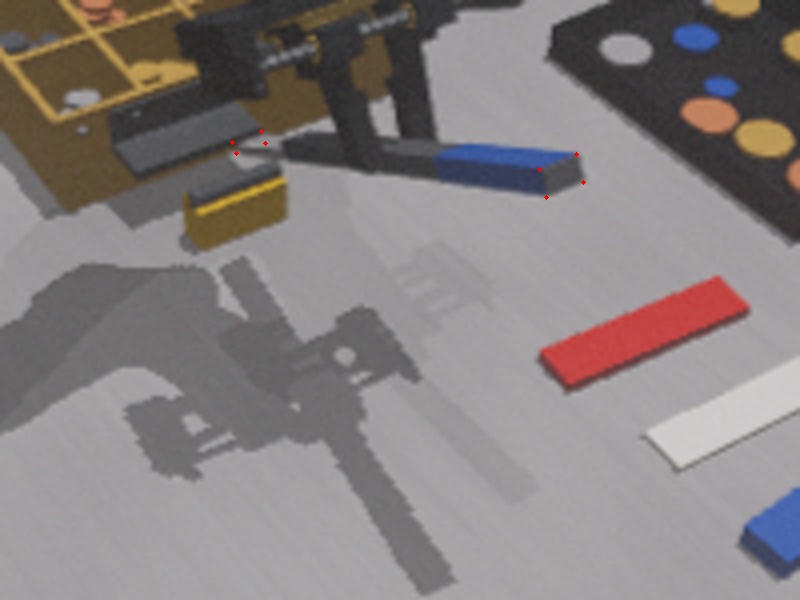

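View pics/t3.png

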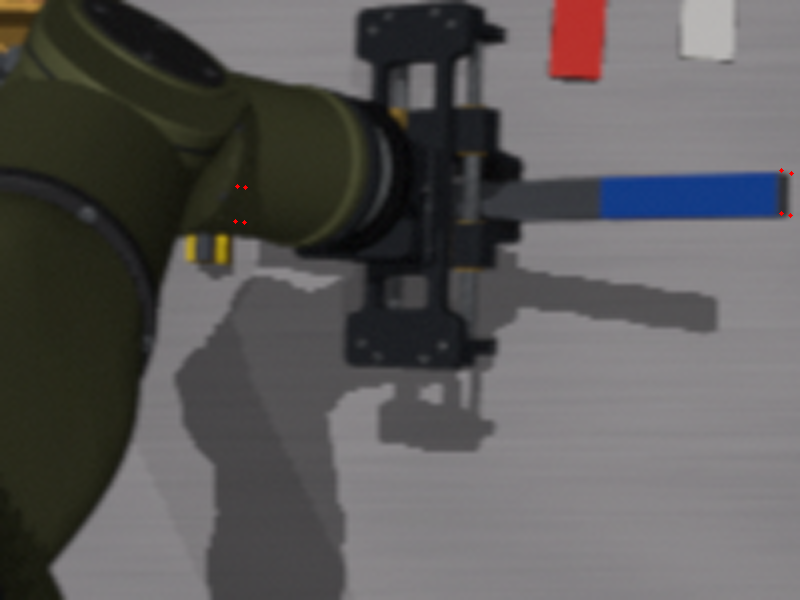

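```bash
python3 - <<'E'
from h import *; from plant import r
s=r.get_state()
for a in ((30,-.02,.02),(30,0.005,.003),(30,.06,.003)): print(rowto(s,*bartcp(*a)))
E
```

```text
[0.026, 0.0001, 0.0074, -0.0006, 0.0881, -0.0535]
[0.0595, 0.0001, 0.0221, -0.0006, 0.0881, -0.0535]
[0.1145, 0.0, 0.022, -0.0006, 0.0881, -0.0535]
```

>>> carry_out(
  commands=[
    [0.026, 0, 0.007, 0, 0, 0],
    [0.04, 0, 0.013, 0, 0, 0],
    [0.055, 0, 0.02, 0, 0, 0],
    [0.06, 0, 0.022, 0, 0, 0],
    [0.06, 0, 0.022, 0, 0, 0],
    [0.06, 0, 0.022, 0, 0, 0],
  ],
)

```text
clock: 6.1
tool_pos: [0.4732, -0.0083, 0.146]
eef_rot: [0.698, 0.668, -0.186, 0.181]
contact_force: [-0.2, -0.5, -7.4]
opening: 0.246
```

```bash
python3 - <<'E'
from h import *; from plant import r
s=r.get_state(); print(s["clock"],s["tool_pos"],s["opening"]*88,s["contact_force"])
p=r.snapshot("side");pt=barpts(s);crop(p,"s4.png",240,105,100,75,8,pt)
for a in ((30,0.005,.003),(30,.06,.003)): print(rowto(s,*bartcp(*a)))
E
```

```text
6.1 [ 0.47317537 -0.00828198  0.14595414] 21.62656357900465 [-0.19647631 -0.46677645 -7.38469598]
[-0.0005, -0.0011, 0.0015, 0.1673, 0.0746, -0.0731]
[0.0545, -0.0012, 0.0015, 0.1673, 0.0746, -0.0731]
```

View pics/s4.png

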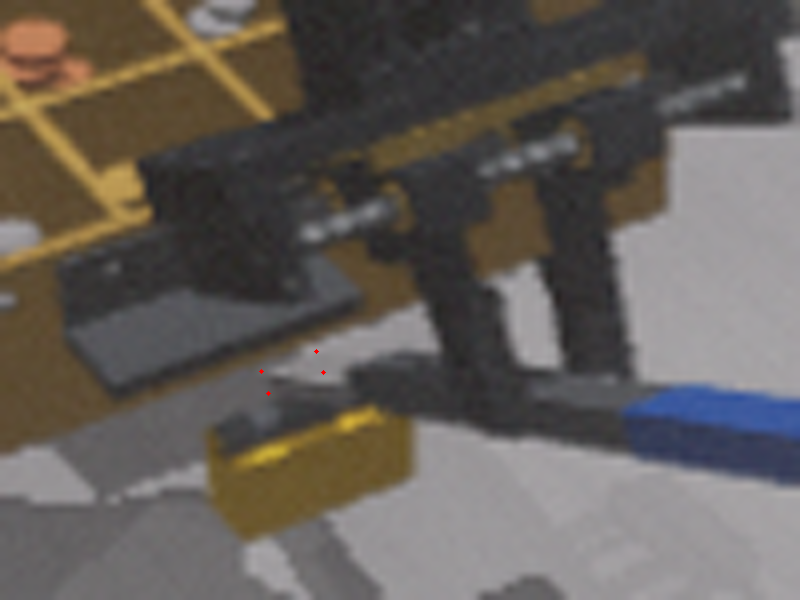

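>>> carry_out(
  commands=[
    [0.01, -0.001, 0.0015, 0, 0, 0],
    [0.02, -0.001, 0.0015, 0, 0, 0],
    [0.03, -0.001, 0.0015, 0, 0, 0],
    [0.038, -0.001, 0.0015, 0, 0, 0],
    [0.038, -0.001, 0.0015, 0, 0, 0],
  ],
)

```text
clock: 6.65
tool_pos: [0.474, 0.0271, 0.1243]
eef_rot: [0.697, 0.669, -0.185, 0.18]
contact_force: [-0.2, 0.1, -7.8]
opening: 0.24
```

```bash
python3 - <<'E'
from h import *; from plant import r
s=r.get_state(); print(s["clock"],s["tool_pos"],s["opening"]*88,s["contact_force"])
p=r.snapshot("side");pt=barpts(s);crop(p,"s5.png",240,105,100,75,8,pt)
for a in ((30,.06,.003),): print(rowto(s,*bartcp(*a)))
E
```

```text
6.65 [0.47397215 0.02713688 0.1243037 ] 21.093353367998603 [-0.2267869   0.05937062 -7.75272068]
[0.013, -0.0004, 0.0005, 0.2633, -0.0987, 0.1373]
```

View pics/s5.png

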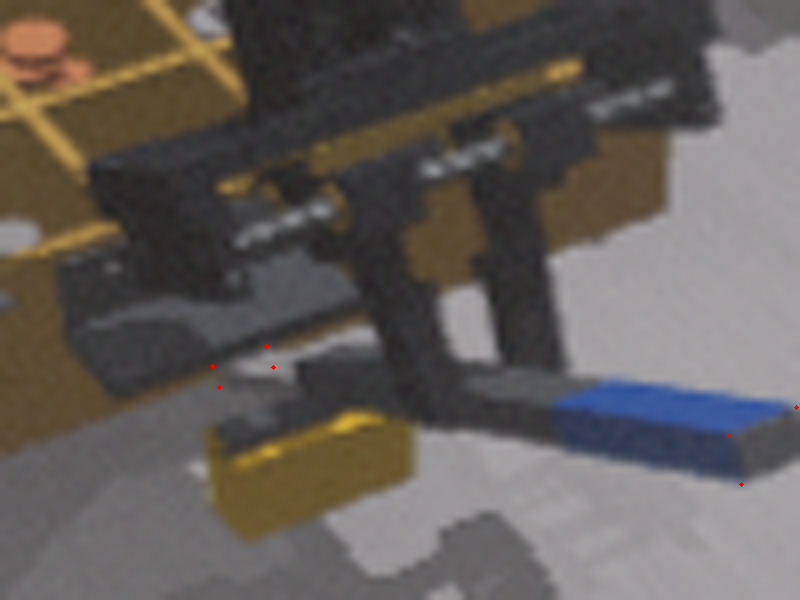

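>>> carry_out(
  commands=[
    [0.007, 0, 0.0005, 0, 0, 0],
    [0.014, 0, 0.0005, 0, 0, 0],
    [0.014, 0, 0.0005, 0, 0, 0],
    [0.014, 0, 0.0005, 0, 0, 0],
  ],
)

```text
clock: 7.1
tool_pos: [0.4742, 0.0368, 0.1178]
eef_rot: [0.697, 0.668, -0.186, 0.18]
contact_force: [-0.1, -0.2, -8.2]
opening: 0.239
```

```bash
python3 - <<'E'
from h import *; from plant import r
s=r.get_state(); print(s["clock"],s["tool_pos"],s["opening"]*88,s["contact_force"],s["q"])
p=r.snapshot("side");pt=barpts(s);crop(p,"s6.png",240,105,100,75,8,pt)
for a in (30,26,22,18,14,10,6,2,-2,-5,-8): print(a,rowto(s,*bartcp(a,.06,.003-.003*min(1,(30-a)/8))))
E
```

```text
7.1 [0.47421968 0.03682148 0.117791  ] 21.013502872382322 [-0.12642662 -0.15814633 -8.21771292] [-0.53392875  0.83011167  0.08508008  2.01305926  0.65242766  0.677717
 -1.10138963]
30 [0.0014, -0.0002, -0.0003, 0.1997, 0.0162, -0.0058]
26 [0.0018, -0.0002, 0.0105, 0.1998, 4.0162, 0.0011]
22 [0.003, -0.0003, 0.0212, 0.1998, 8.0162, 0.0081]
18 [0.004, -0.0003, 0.0307, 0.1996, 12.0162, 0.0151]
14 [0.0057, -0.0003, 0.04, 0.1992, 16.0162, 0.0221]
10 [0.008, -0.0004, 0.0492, 0.1987, 20.0162, 0.0291]
6 [0.011, -0.0004, 0.0582, 0.198, 24.0162, 0.0361]
2 [0.0146, -0.0004, 0.0669, 0.1972, 28.0162, 0.0431]
-2 [0.0188, -0.0005, 0.0754, 0.1961, 32.0161, 0.0501]
-5 [0.0223, -0.0005, 0.0816, 0.1953, 35.0161, 0.0554]
-8 [0.0262, -0.0005, 0.0876, 0.1943, 38.0161, 0.0606]
```

View pics/s6.png

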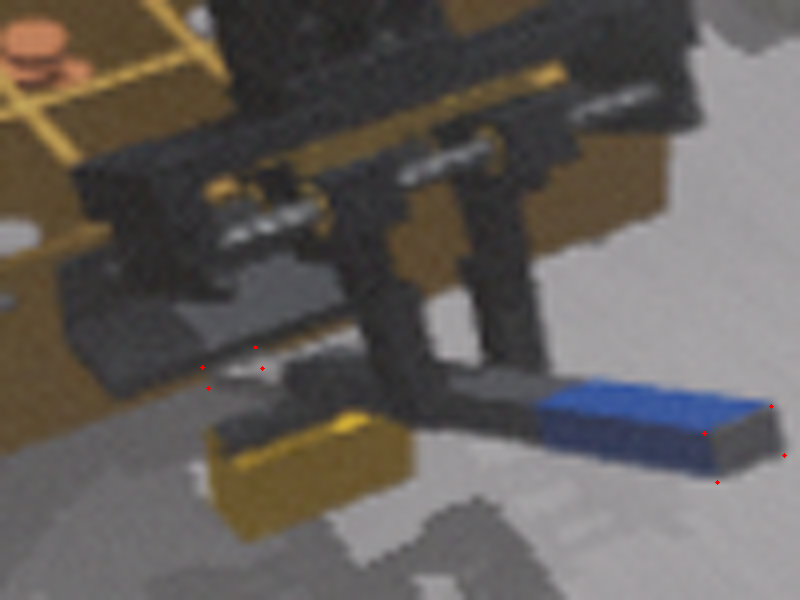

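>>> carry_out(
  commands=[
    [0.0015, 0, 0.005, 0, 2, 0],
    [0.0018, 0, 0.0105, 0, 4, 0],
    [0.0025, 0, 0.016, 0, 6, 0],
    [0.003, 0, 0.021, 0, 8, 0],
    [0.0035, 0, 0.026, 0, 10, 0],
    [0.004, 0, 0.0307, 0, 12, 0],
    [0.004, 0, 0.0307, 0, 12, 0],
  ],
)

```text
clock: 7.85
tool_pos: [0.4737, 0.0235, 0.0896]
eef_rot: [0.714, 0.683, -0.112, 0.109]
contact_force: [1.0, 1.1, -4.6]
opening: 0.235
```

```bash
python3 - <<'E'
from h import *; from plant import r
s=r.get_state(); print(s["clock"],s["tool_pos"],s["opening"]*88,s["contact_force"],s["moment"])
p=r.snapshot("side");pt=barpts(s);crop(p,"s7.png",220,105,150,110,5,pt)
for a in (18,14,10,6,2,-2,-5,-8): print(a,rowto(s,*bartcp(a,.06,.003-.003*min(1,(30-a)/8))))
E
```

```text
7.85 [0.47369112 0.02345896 0.08959263] 20.717904260791663 [ 1.04666931  1.14413842 -4.61668961] [ 0.66686943 -0.00090537  0.04235923]
18 [0.0015, -0.0003, -0.0001, 0.1654, 0.0316, -0.0961]
14 [0.0013, -0.0003, 0.0093, 0.1686, 4.0316, -0.0903]
10 [0.0016, -0.0003, 0.0188, 0.1718, 8.0316, -0.0844]
6 [0.0027, -0.0003, 0.0282, 0.1748, 12.0316, -0.0785]
2 [0.0044, -0.0004, 0.0376, 0.1777, 16.0316, -0.0724]
-2 [0.0067, -0.0004, 0.0467, 0.1805, 20.0316, -0.0663]
-5 [0.0089, -0.0004, 0.0535, 0.1824, 23.0316, -0.0616]
-8 [0.0114, -0.0005, 0.0602, 0.1843, 26.0316, -0.0569]
```

View pics/s7.png

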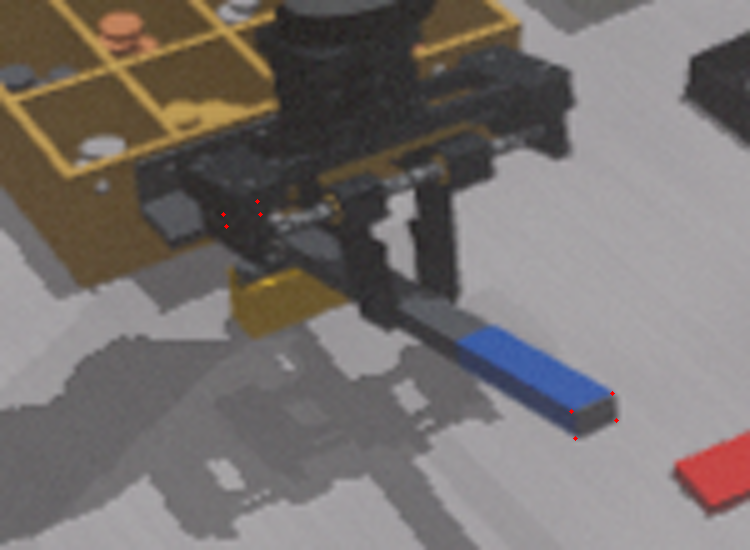

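>>> carry_out(
  commands=[
    [0.0014, 0, 0.005, 0, 2, 0],
    [0.0013, 0, 0.0093, 0, 4, 0],
    [0.0015, 0, 0.014, 0, 6, 0],
    [0.0016, 0, 0.0188, 0, 8, 0],
    [0.002, 0, 0.0235, 0, 10, 0],
    [0.0027, 0, 0.0282, 0, 12, 0],
    [0.0035, 0, 0.033, 0, 14, 0],
    [0.0044, 0, 0.0376, 0, 16, 0],
    [0.0044, 0, 0.0376, 0, 16, 0],
  ],
)

```text
clock: 8.8
tool_pos: [0.4732, 0.0157, 0.0522]
eef_rot: [0.722, 0.691, -0.013, 0.014]
contact_force: [0.1, 0.3, -2.4]
opening: 0.238
```

```bash
python3 - <<'E'
from h import *; from plant import r
s=r.get_state(); print(s["clock"],s["tool_pos"],s["opening"]*88,s["contact_force"],s["moment"])
p=r.snapshot("side");pt=barpts(s);crop(p,"s8.png",200,75,200,150,4,pt)
for a in (2,-2,-5,-8,-10): print(a,rowto(s,*bartcp(a,.06,.003-.003*min(1,(30-a)/8))))
E
```

```text
8.8 [0.47323563 0.0157331  0.05215783] 20.920842520310167 [ 0.11698303  0.27925118 -2.42048862] [-0.0933949   0.07723664 -0.00814951]
2 [0.0003, -0.0001, -0.0004, 0.1133, 0.148, -0.0272]
-2 [0.0, -0.0002, 0.0091, 0.1142, 4.148, -0.0232]
-5 [0.0002, -0.0002, 0.0162, 0.1148, 7.148, -0.0203]
-8 [0.0009, -0.0002, 0.0233, 0.1154, 10.148, -0.0173]
-10 [0.0015, -0.0002, 0.028, 0.1157, 12.148, -0.0152]
```

View pics/s8.png

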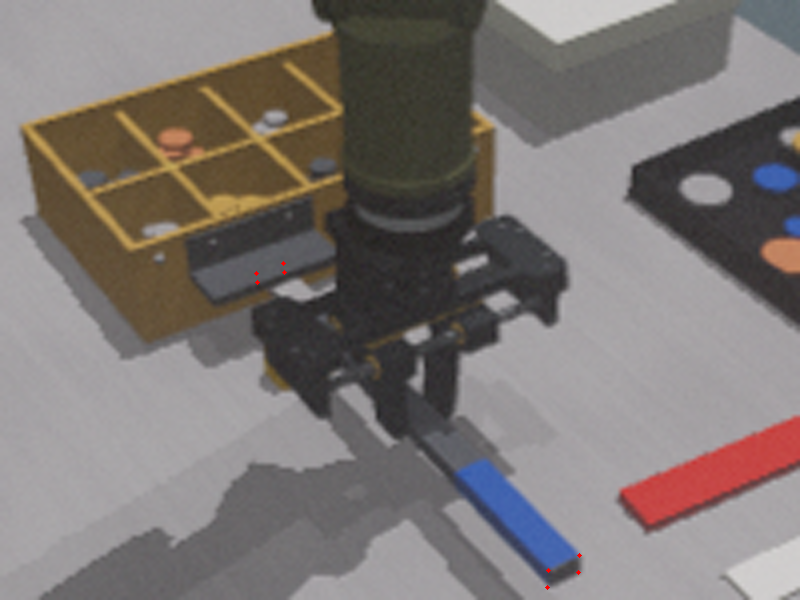

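>>> carry_out(
  commands=[
    [0, 0, 0.0045, 0, 2, 0],
    [0, 0, 0.009, 0, 4, 0],
    [0, 0, 0.0135, 0, 6, 0],
    [0.0002, 0, 0.018, 0, 8, 0],
    [0.0005, 0, 0.021, 0, 9.2, 0],
    [0.0005, 0, 0.021, 0, 9.2, 0],
  ],
)

```text
clock: 9.45
tool_pos: [0.4735, 0.0166, 0.0309]
eef_rot: [0.721, 0.691, 0.046, -0.042]
contact_force: [-0.2, -0.4, -2.3]
opening: 0.244
```

```bash
python3 - <<'E'
from h import *; from plant import r
s=r.get_state(); print(s["clock"],s["tool_pos"],s["opening"]*88,s["contact_force"],s["moment"])
p=r.snapshot("side");pt=barpts(s);crop(p,"s9.png",200,75,200,150,4,pt);print(pt[4:])
for a in (-7,-8,-8.5,-9,-10): print(a,rowto(s,*bartcp(a,.06,.003-.003*min(1,(30-a)/8))))
E
```

```text
9.45 [0.47354765 0.01662203 0.03094685] 21.50809776894256 [-0.18934708 -0.42091777 -2.30290189] [-0.1301279   0.08024554  0.04283487]
[[ 0.45565717 -0.14551758  0.00673186]
 [ 0.45554912 -0.14725223  0.02062356]
 [ 0.47763698 -0.14645828  0.00678534]
 [ 0.47752894 -0.14819293  0.02067704]]
-7 [-0.001, -0.0004, -0.0004, 0.1322, -0.13, 0.0661]
-8 [-0.0012, -0.0004, 0.002, 0.1316, 0.87, 0.0672]
-8.5 [-0.0012, -0.0004, 0.0031, 0.1313, 1.37, 0.0678]
-9 [-0.0013, -0.0004, 0.0043, 0.131, 1.87, 0.0684]
-10 [-0.0013, -0.0004, 0.0067, 0.1304, 2.87, 0.0695]
```

View pics/s9.png

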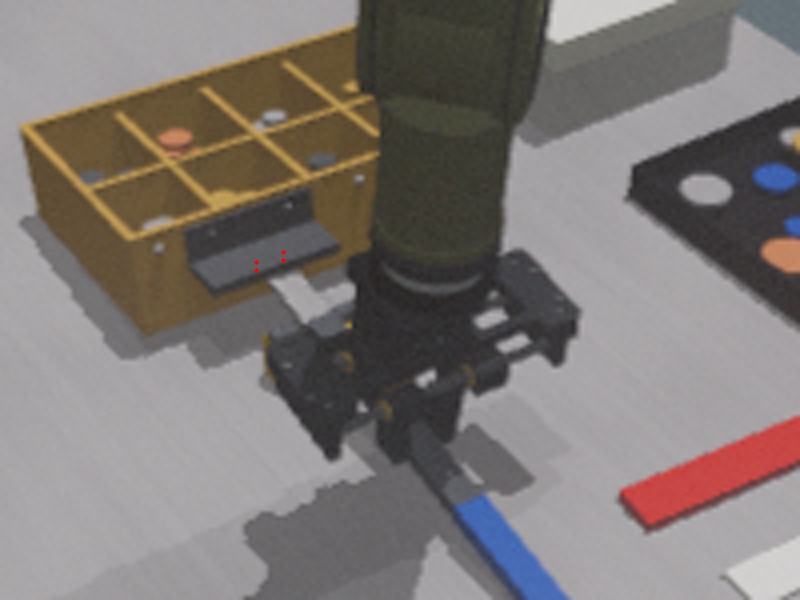

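>>> carry_out(
  commands=[
    [-0.0005, 0, 0.002, 0, 0.8, 0],
    [-0.001, 0, 0.0035, 0, 1.4, 0],
    [-0.001, 0, 0.0042, 0, 1.7, 0],
    [-0.001, 0, 0.0042, 0, 1.7, 0],
  ],
)

```text
clock: 9.9
tool_pos: [0.4737, 0.017, 0.0276]
eef_rot: [0.719, 0.69, 0.058, -0.052]
contact_force: [-1.6, 0.1, 8.3]
opening: 0.241
```

```bash
python3 - <<'E'
from h import *; from plant import r
s=r.get_state(); print(s["clock"],s["tool_pos"],s["opening"]*88,s["contact_force"],s["moment"])
p=r.snapshot("side");pt=barpts(s);crop(p,"s10.png",200,105,200,150,4,pt);print(pt[4])
E
```

```text
9.9 [0.47368031 0.01701252 0.02762981] 21.179245101093514 [-1.60170491  0.0576668   8.30800286] [0.15351912 0.43045043 0.1063472 ]
[ 0.45604565 -0.14430271 -0.00173182]
```

View pics/s10.png

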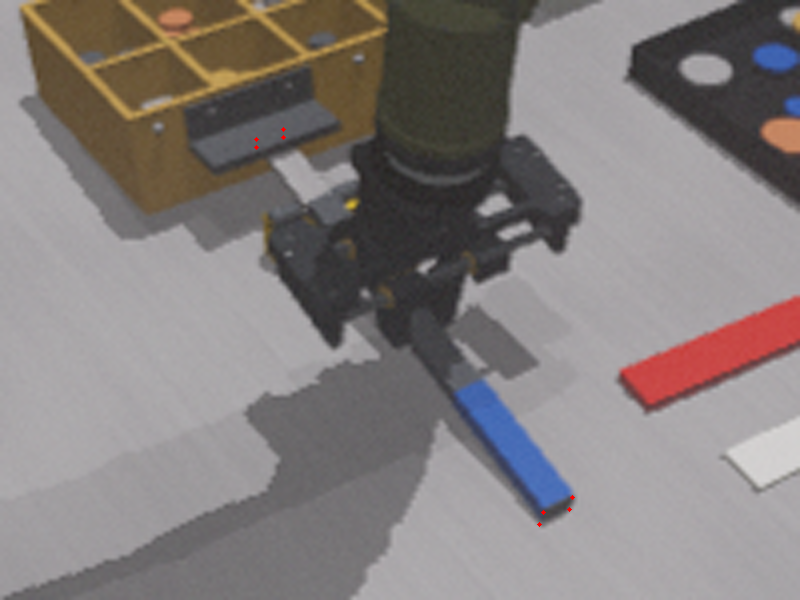

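>>> carry_out(
  commands=[
    [0, 0, 0, 0, 0, 0],
    [0, 0, 0, 0, 0, 0],
    [0, 0, 0, 0, 0, 0],
    [0, 0, 0, 0, 0, 0],
    [0, 0, 0, 0, 0, 0],
  ],
  fingers=80,
)

```text
clock: 10.45
tool_pos: [0.4737, 0.0166, 0.0268]
eef_rot: [0.72, 0.69, 0.057, -0.052]
contact_force: [-0.1, -0.1, -0.4]
opening: 0.667
```

```bash
python3 - <<'E'
from h import *; from plant import r
s=r.get_state(); print(s["clock"],s["tool_pos"],s["opening"]*88,s["contact_force"],s["moment"])
p=r.snapshot("side");crop(p,"s11.png",200,75,200,150,4)
E
```

```text
10.45 [0.47371166 0.01661445 0.02676667] 58.728014476466214 [-0.11034523 -0.10659117 -0.35602826] [-0.21915801  0.068177    0.00338638]
```

View pics/s11.png

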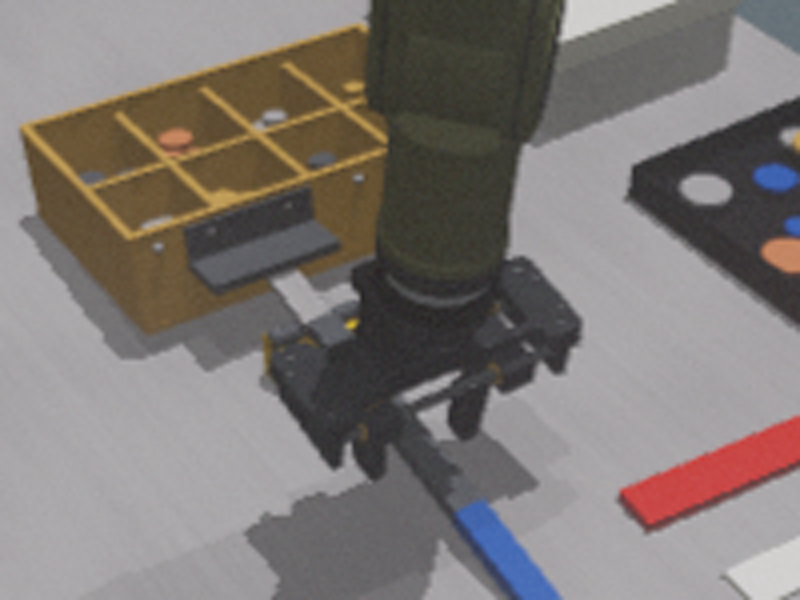

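>>> carry_out(
  commands=[
    [0, 0, -0.01, 0, 0, 0],
    [0, 0, -0.03, 0, 0, 0],
    [0, 0, -0.07, 0, 0, 0],
    [0, 0, -0.12, 0, 0, 0],
    [0, 0, -0.12, 0, 0, 0],
    [0, 0, -0.12, 0, 0, 0],
  ],
)

```text
clock: 11.1
tool_pos: [0.473, -0.0025, 0.1461]
eef_rot: [0.72, 0.69, 0.058, -0.052]
contact_force: [-0.7, -0.6, -0.8]
opening: 0.686
```

```bash
python3 - <<'E'
from h import *; from plant import r
s=r.get_state(); print(s["clock"],s["tool_pos"],s["opening"]*88,s["contact_force"],s["q"])
p=r.snapshot("top")
for c in comps(redmask(p["img"])):
        X=unproj(p,c,0.010); rc=cv2.minAreaRect(X[:,:2].astype(np.float32)*1000); print(rc)
print(rowto(s,[.588,-.0955,.12],Rt(-5.1)), rowto(s,[.588,-.0955,.12],Rt(41)))
E
```

```text
11.1 [ 0.47300641 -0.00249852  0.1461284 ] 60.405954200043496 [-0.72924596 -0.64620283 -0.77239601] [ 0.40508798  0.72770272 -0.63442268  2.09425241  0.58774005  0.46682465
 -0.66843156]
((660.385498046875, -100.19313049316406), (34.229705810546875, 111.68865966796875), 84.23302459716797)
((518.54345703125, -451.7398376464844), (35.607330322265625, 149.23849487304688), 72.83125305175781)
[-0.091, 0.1188, 0.0129, -6.9474, -7.1136, 92.4123] [-0.091, 0.1188, 0.0129, -3.3182, -8.5228, 46.4208]
```

>>> carry_out(
  commands=[
    [-0.045, 0.06, 0.006, -1, -8.5, 16],
    [-0.091, 0.119, 0.013, -3.3, -8.5, 46.4],
    [-0.091, 0.119, 0.013, -3.3, -8.5, 46.4],
    [-0.091, 0.119, 0.013, -3.3, -8.5, 46.4],
    [-0.091, 0.119, 0.013, -3.3, -8.5, 46.4],
    [-0.091, 0.119, 0.013, -3.3, -8.5, 46.4],
    [-0.091, 0.119, 0.013, -6.9, -7.1, 92.4],
    [-0.091, 0.119, 0.013, -6.9, -7.1, 92.4],
    [-0.091, 0.119, 0.013, -6.9, -7.1, 92.4],
    [-0.091, 0.119, 0.013, -6.9, -7.1, 92.4],
    [-0.091, 0.119, 0.013, -6.9, -7.1, 92.4],
    [-0.091, 0.119, 0.013, -6.9, -7.1, 92.4],
  ],
)

```text
clock: 12.35
tool_pos: [0.5866, -0.0941, 0.1169]
eef_rot: [0.999, -0.045, -0.003, 0.0]
contact_force: [-0.0, -0.8, 0.0]
opening: 0.686
```

```bash
python3 - <<'E'
from h import *; from plant import r
s=r.get_state(); print(s["clock"],s["tool_pos"],s["opening"]*88,s["contact_force"],s["q"])
p=r.snapshot("side"); cv2.imwrite("pics/s12.png",p["img"])
for c in comps(redmask(p["img"])):
        X=unproj(p,c,0.010); rc=cv2.minAreaRect(X[:,:2].astype(np.float32)*1000); print(rc)
print(rowto(s,[.588,-.0955,.1],Rt(-5.1)), rowto(s,[.588,-.0955,.0025],Rt(-5.1)))
E
```

```text
12.35 [ 0.58659313 -0.09407142  0.11689975] 60.38357484674623 [-1.68175378e-03 -7.87189202e-01  3.10834957e-04] [ 0.138048    0.81313364 -0.100422    1.75912632  0.13491808  0.58210371
 -1.7052555 ]
((641.2648315429688, -101.95428466796875), (35.09523391723633, 149.7406463623047), 85.08760070800781)
((519.3976440429688, -455.427001953125), (35.30046081542969, 148.83090209960938), 72.86448669433594)
((293.0614929199219, -392.87115478515625), (146.7519073486328, 34.12333297729492), 84.7077865600586)
[0.0016, 0.0013, 0.0169, 0.0717, 0.3451, -0.0579] [0.0022, 0.0012, 0.1144, 0.0717, 0.3451, -0.0579]
```

View pics/s12.png

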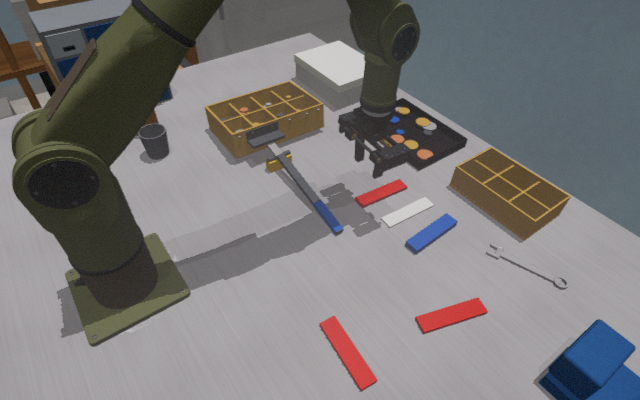

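>>> carry_out(
  commands=[
    [0.002, 0.001, 0.04, 0, 0.3, 0],
    [0.002, 0.001, 0.08, 0, 0.3, 0],
    [0.002, 0.001, 0.1, 0, 0.3, 0],
    [0.002, 0.001, 0.11, 0, 0.3, 0],
    [0.002, 0.001, 0.114, 0, 0.3, 0],
    [0.002, 0.001, 0.1145, 0, 0.3, 0],
    [0.002, 0.001, 0.1145, 0, 0.3, 0],
  ],
)

```text
clock: 13.1
tool_pos: [0.5901, -0.0958, 0.0052]
eef_rot: [0.999, -0.043, 0.002, -0.0]
contact_force: [-0.2, -0.4, 0.1]
opening: 0.689
```

>>> carry_out(
  commands=[
    [0, 0, 0, 0, 0, 0],
    [0, 0, 0, 0, 0, 0],
    [0, 0, 0, 0, 0, 0],
    [0, 0, 0, 0, 0, 0],
    [0, 0, 0, 0, 0, 0],
    [0, 0, 0, 0, 0, 0],
  ],
  fingers=255,
  grip_force=25,
)

```text
clock: 13.7
tool_pos: [0.5897, -0.0959, 0.0048]
eef_rot: [0.999, -0.044, 0.002, -0.0]
contact_force: [-0.7, -0.0, 4.9]
opening: 0.404
```

>>> carry_out(
  commands=[
    [0, 0, -0.02, 0, 0, 0],
    [0, 0, -0.06, 0, 0, 0],
    [0, 0, -0.11, 0, 0, 0],
    [0, 0, -0.14, 0, 0, 0],
    [0, 0, -0.14, 0, 0, 0],
    [0, 0, -0.14, 0, 0, 0],
  ],
)

```text
clock: 14.3
tool_pos: [0.5888, -0.0958, 0.1443]
eef_rot: [0.999, -0.044, 0.001, -0.0]
contact_force: [0.3, 0.0, -1.9]
opening: 0.404
```

```bash
python3 - <<'E'
from h import *; from plant import r
import pickle
s=r.get_state(); print(s["clock"],s["tool_pos"],s["opening"]*88,s["contact_force"],s["q"])
P={n:r.snapshot(n) for n in ("top","side")}; pickle.dump(P,open("p1.pkl","wb"))
for n in P: cv2.imwrite(f"pics/{n}13.png",P[n]["img"])
crop(P["side"],"sb13.png",195,75,160,120,5)
E
```

```text
14.3 [ 0.58875053 -0.0957946   0.14434289] 35.580450548573744 [ 0.34253723  0.02804405 -1.91424919] [ 0.14888209  0.77205439 -0.11270995  1.74422664  0.13255893  0.62988124
 -1.6972142 ]
```

View pics/top13.png

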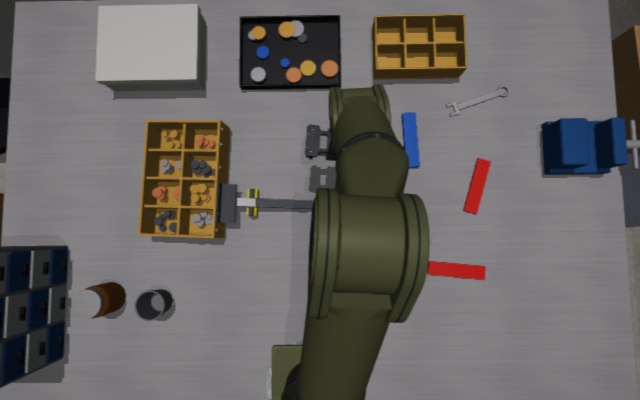

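View pics/side13.png

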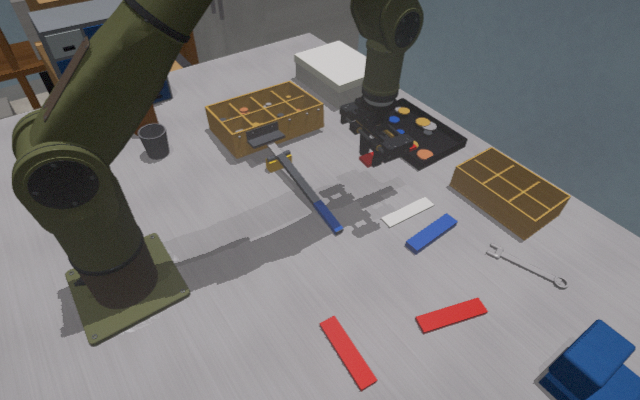

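View pics/sb13.png

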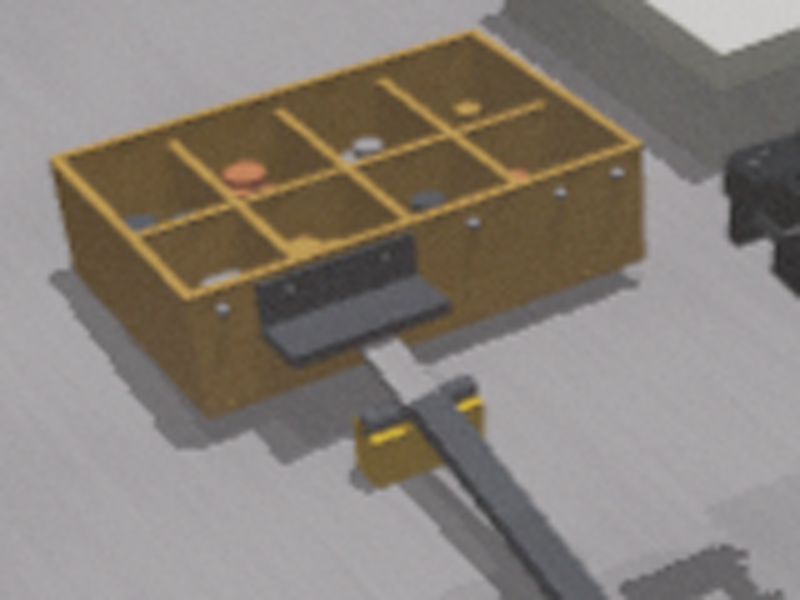

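```bash
python3 - <<'E'
from h import *
import pickle
from scipy.optimize import least_squares
P=pickle.load(open("p1.pkl","rb"))
def px(u0,v0,c): return np.array([u0,v0])+(np.array(c,float)+.5)/5-.5
side=[((-150,100,80),(52,160)),((150,100,80),(478,32)),((150,-100,80),(642,145)),((-150,-100,80),(190,298)),((-150,-100,0),(210,418)),((150,-100,0),(643,260))]
def T(t,X):
    X=np.array(X,float)/1000; a=t[3]; y=X[:,1]-.1;z=X[:,2]
    Y=.1+y*np.cos(a)-z*np.sin(a)*-1; Z=-y*np.sin(a)+z*np.cos(a)
    c,s=np.cos(t[2]),np.sin(t[2])
    return np.c_[t[0]+c*X[:,0]-s*Y,t[1]+s*X[:,0]+c*Y,Z]
f=lambda t:(proj(P["side"],T(t,[a for a,b in side]))-px(195,75,[b for a,b in side])).ravel()
s=least_squares(f,[.54,.32,-.08,.08]);t=s.x
print(t[:2],np.degrees(t[2:]),np.abs(s.fun).max(), "rise",.2*np.sin(t[3]))
print("edge pts",T(t,[(30,-100,0),(80,-100,0),(130,-100,0)]))
crop(P["side"],"chk.png",195,75,160,120,5,T(t,[a for a,b in side]+[(90,-100,0)]))
crop(P["top"],"chkt.png",130,110,140,140,5,T(t,[a for a,b in side]+[(90,-100,0),(-10,-140,48)]))
E
```

```text
[0.54180912 0.31819284] [-2.40537765  5.49727408] 0.9622165962244935 rise 0.01915967901695484
edge pts [[0.56762435 0.2179409  0.01915968]
 [0.6175803  0.21584243 0.01915968]
 [0.66753624 0.21374396 0.01915968]]
```

View pics/chkt.png

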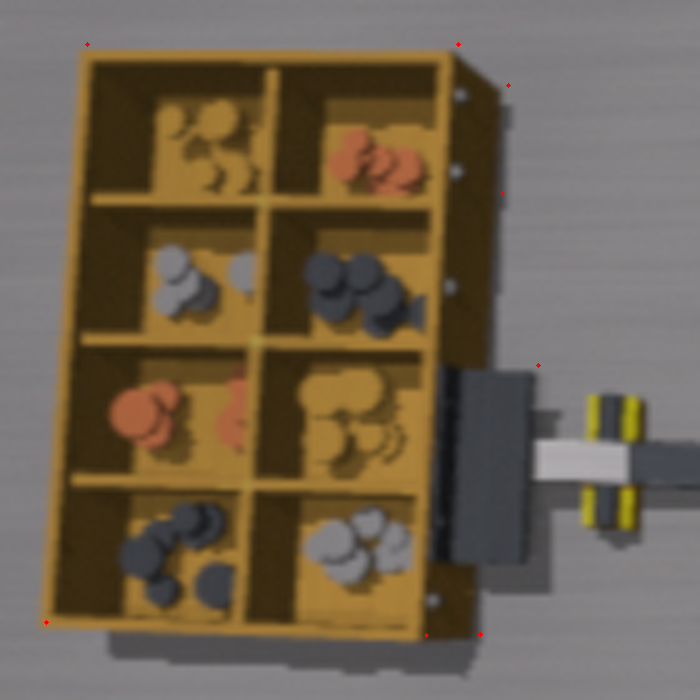

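```bash
cat >> h.py <<'E'
EDGE=np.array([.6296,.2168]); DIR=np.array([np.cos(np.radians(87.5)),np.sin(np.radians(87.5))])
def shim(D,z):
    p=EDGE+(D-.1275)*DIR; return [p[0],p[1],z],Rt(87.5)
E
python3 - <<'E'
from h import *; from plant import r
s=r.get_state()
print(rowto(s,*shim(-.04,.12)))
E
```

```text
[0.0219, -0.1476, 0.0228, -0.0609, -0.0025, -92.4905]
```

>>> carry_out(
  commands=[
    [0.022, -0.147, 0.022, 0, 0, -92.4],
    [0.022, -0.147, 0.022, 0, 0, -92.4],
    [0.022, -0.147, 0.022, 0, 0, -92.4],
    [0.022, -0.147, 0.022, 0, 0, -92.4],
    [0.022, -0.147, 0.022, 0, 0, -92.4],
    [0.022, -0.147, 0.022, 0, 0, -92.4],
    [0.022, -0.147, 0.022, 0, 0, -92.4],
    [0.022, -0.147, 0.022, 0, 0, -92.4],
    [0.022, -0.147, 0.022, 0, 0, -92.4],
    [0.022, -0.147, 0.022, 0, 0, -92.4],
    [0.022, -0.147, 0.022, 0, 0, -92.4],
    [0.022, -0.147, 0.022, 0, 0, -92.4],
  ],
)

```text
clock: 15.6
tool_pos: [0.6225, 0.0484, 0.1203]
eef_rot: [0.723, 0.691, -0.0, -0.001]
contact_force: [-0.8, -0.6, -0.7]
opening: 0.403
```

```bash
python3 - <<'E'
from h import *; from plant import r
s=r.get_state(); print(s["clock"],s["tool_pos"],s["opening"]*88,s["contact_force"])
R0=R.from_quat(s["eef_rot"]); pt=s["tool_pos"]+R0.apply([[.1275-l,w,z] for l in (0,.15) for w in (-.018,.018) for z in (.0048,-.0052)])
p=r.snapshot("side"); crop(p,"s14.png",200,75,200,150,4,pt)
print(rowto(s,*shim(-.04,.06)),rowto(s,*shim(-.04,.008)))
E
```

```text
15.6 [0.62247769 0.04838559 0.12030473] 35.50018445769015 [-0.82093044 -0.64582578 -0.6515152 ]
[0.001, -0.0002, 0.0603, -0.0712, -0.0403, -0.0883] [0.001, -0.0001, 0.1123, -0.0712, -0.0403, -0.0883]
```

View pics/s14.png

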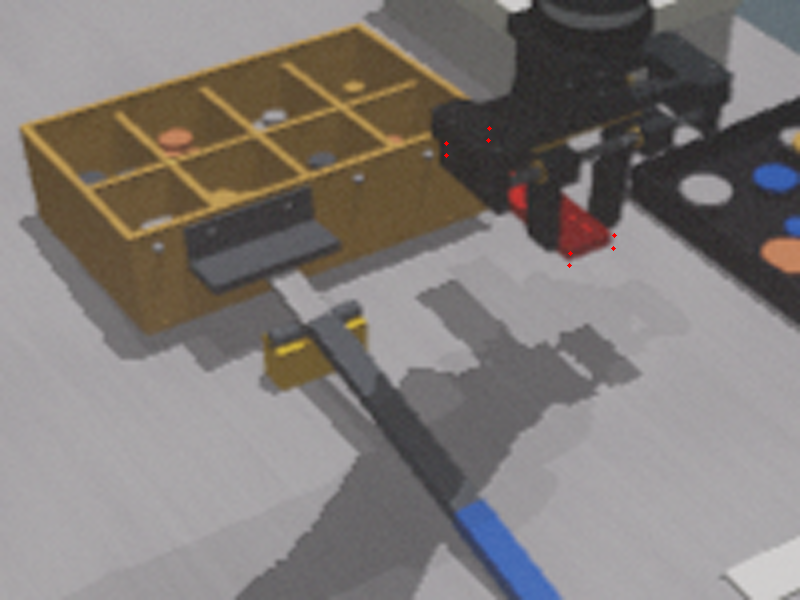

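>>> carry_out(
  commands=[
    [0.001, 0, 0.04, 0, 0, 0],
    [0.001, 0, 0.075, 0, 0, 0],
    [0.001, 0, 0.09, 0, 0, 0],
    [0.001, 0, 0.1, 0, 0, 0],
    [0.001, 0, 0.108, 0, 0, 0],
    [0.001, 0, 0.113, 0, 0, 0],
    [0.001, 0, 0.115, 0, 0, 0],
    [0.001, 0, 0.115, 0, 0, 0],
  ],
)

```text
clock: 16.45
tool_pos: [0.6246, 0.0498, 0.008]
eef_rot: [0.723, 0.691, 0.002, 0.001]
contact_force: [0.1, -0.7, -0.9]
opening: 0.401
```

```bash
python3 - <<'E'
from h import *; from plant import r
s=r.get_state(); print(s["clock"],s["tool_pos"],s["opening"]*88,s["contact_force"])
R0=R.from_quat(s["eef_rot"]); pt=s["tool_pos"]+R0.apply([[.1275-l,w,z] for l in (0,.15) for w in (-.018,.018) for z in (.0048,-.0052)])
p=r.snapshot("side"); crop(p,"s15.png",265,85,100,75,8,pt);t=r.snapshot("top"); crop(t,"t15.png",190,110,150,110,5,pt)
print(rowto(s,*shim(-.04,.005)),rowto(s,*shim(.065,.005)))
E
```

```text
16.45 [0.62458934 0.04983866 0.00804525] 35.318411099852845 [ 0.11270165 -0.6886581  -0.90599671]
[-0.0005, -0.0023, 0.003, 0.2127, -0.0423, -0.1147] [0.1045, -0.0025, 0.0031, 0.2127, -0.0423, -0.1147]
```

View pics/s15.png

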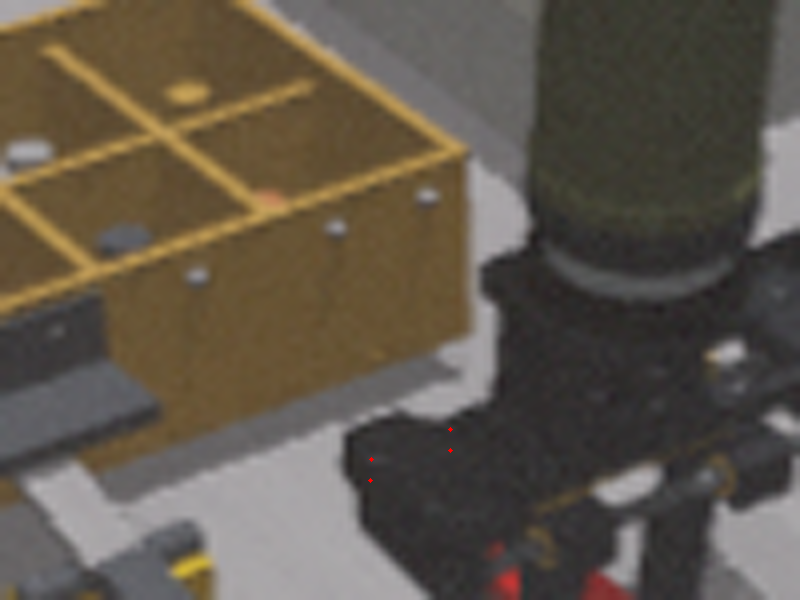

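View pics/t15.png

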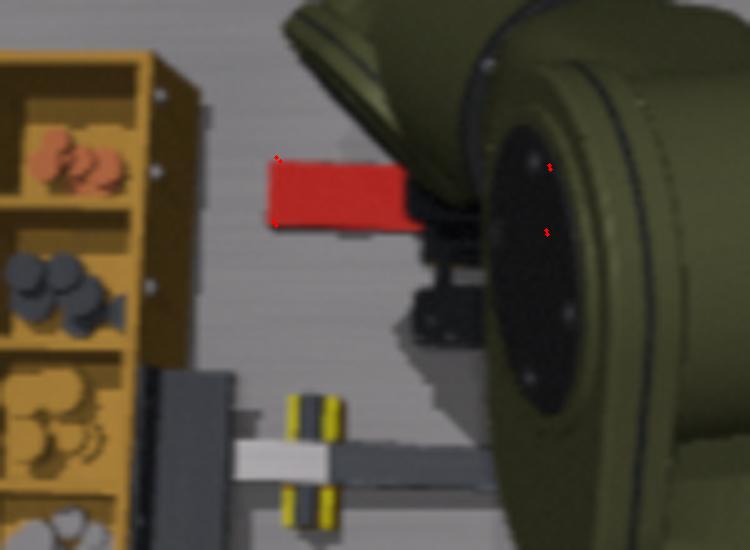

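>>> carry_out(
  commands=[
    [0, -0.002, 0.001, 0, 0, 0],
    [0, -0.002, 0.002, 0, 0, 0],
    [0, -0.002, 0.003, 0, 0, 0],
    [0.01, -0.002, 0.003, 0, 0, 0],
    [0.02, -0.002, 0.003, 0, 0, 0],
    [0.03, -0.002, 0.003, 0, 0, 0],
    [0.04, -0.002, 0.003, 0, 0, 0],
    [0.05, -0.002, 0.003, 0, 0, 0],
    [0.05, -0.002, 0.003, 0, 0, 0],
  ],
)

```text
clock: 17.45
tool_pos: [0.6246, 0.1036, 0.0049]
eef_rot: [0.722, 0.692, 0.003, -0.0]
contact_force: [-0.3, 2.1, 3.7]
opening: 0.4
```

```bash
python3 - <<'E'
from h import *; from plant import r
s=r.get_state(); print(s["clock"],s["tool_pos"],s["opening"]*88,s["contact_force"])
R0=R.from_quat(s["eef_rot"]); pt=s["tool_pos"]+R0.apply([[.1275-l,w,z] for l in (0,.15) for w in (-.018,.018) for z in (.0048,-.0052)])
p=r.snapshot("side"); crop(p,"s16.png",265,85,100,75,8,pt);t=r.snapshot("top"); crop(t,"t16.png",190,110,150,110,5,pt)
print(rowto(s,*shim(.063,.005)))
E
```

```text
17.45 [0.62461133 0.10363755 0.00487915] 35.217733988856516 [-0.29745378  2.08057265  3.69187173]
[0.0488, 0.0001, 0.0001, 0.2127, -0.2382, 0.0605]
```

View pics/s16.png

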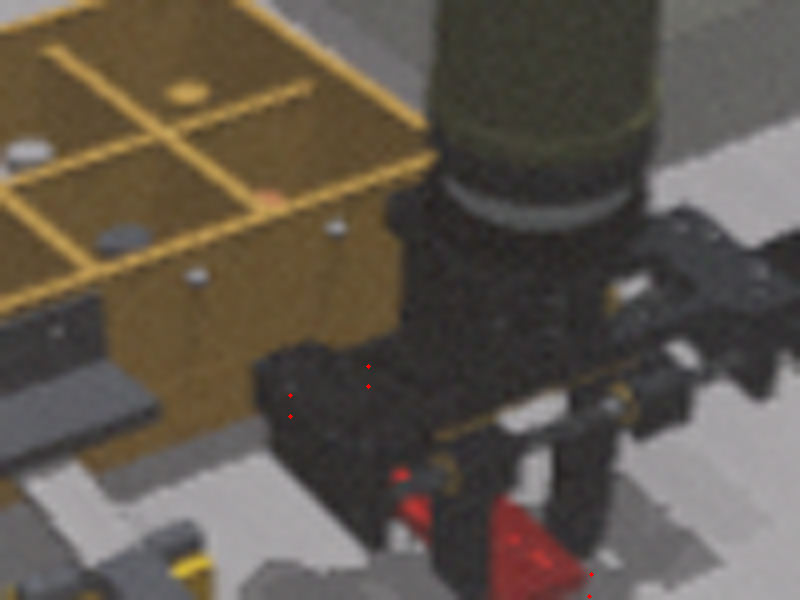

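View pics/t16.png

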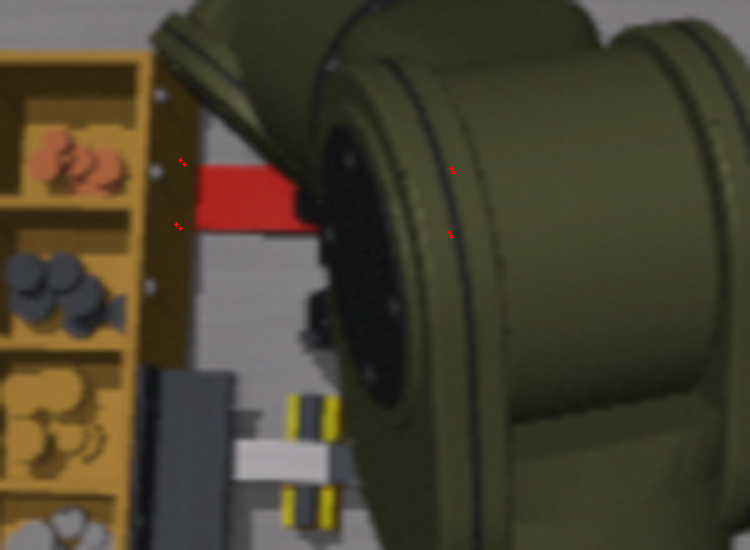

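>>> carry_out(
  commands=[
    [0.008, 0, -0.0005, 0, 0, 0],
    [0.016, 0, -0.0005, 0, 0, 0],
    [0.024, 0, -0.0005, 0, 0, 0],
    [0.03, 0, -0.0005, 0, 0, 0],
    [0.03, 0, -0.0005, 0, 0, 0],
  ],
)

```text
clock: 18.05
tool_pos: [0.6256, 0.1324, 0.0049]
eef_rot: [0.722, 0.692, 0.002, -0.0]
contact_force: [-0.2, 2.1, 1.9]
opening: 0.404
```

```bash
python3 - <<'E'
from h import *; from plant import r
s=r.get_state(); print(s["clock"],s["tool_pos"],s["opening"]*88,s["contact_force"])
p=r.snapshot("side"); crop(p,"s17.png",195,75,150,110,5);t=r.snapshot("top"); crop(t,"t17.png",130,110,140,140,5)
print(rowto(s,*shim(.063,.005)))
E
```

```text
18.05 [0.62558398 0.1323563  0.0049265 ] 35.595241026683034 [-0.15570053  2.14579214  1.87984779]
[0.02, 0.0003, -0.0, 0.1591, -0.1803, 0.0043]
```

View pics/s17.png

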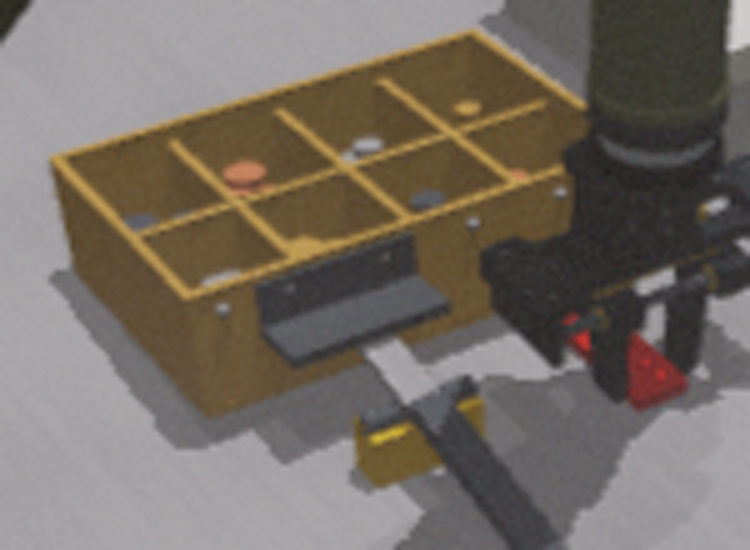

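View pics/t17.png

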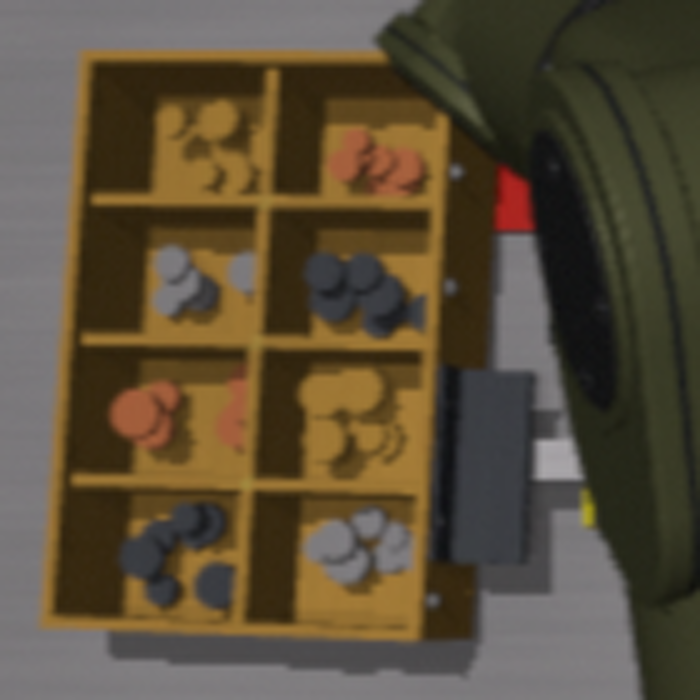

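>>> carry_out(
  commands=[
    [0.007, 0, 0, 0, 0, 0],
    [0.014, 0, 0, 0, 0, 0],
    [0.02, 0, 0, 0, 0, 0],
    [0.02, 0, 0, 0, 0, 0],
    [0.02, 0, 0, 0, 0, 0],
  ],
)

```text
clock: 18.65
tool_pos: [0.6265, 0.1507, 0.0049]
eef_rot: [0.723, 0.691, 0.001, 0.0]
contact_force: [0.8, 1.0, 0.3]
opening: 0.405
```

```bash
python3 - <<'E'
from h import *; from plant import r
s=r.get_state(); print(s["clock"],s["tool_pos"],s["opening"]*88,s["contact_force"])
p=r.snapshot("side"); crop(p,"s18.png",195,75,150,110,5)
E
```

```text
18.65 [0.62650351 0.1506669  0.00493874] 35.626884885223895 [0.83740579 1.03969263 0.26628417]
```

View pics/s18.png

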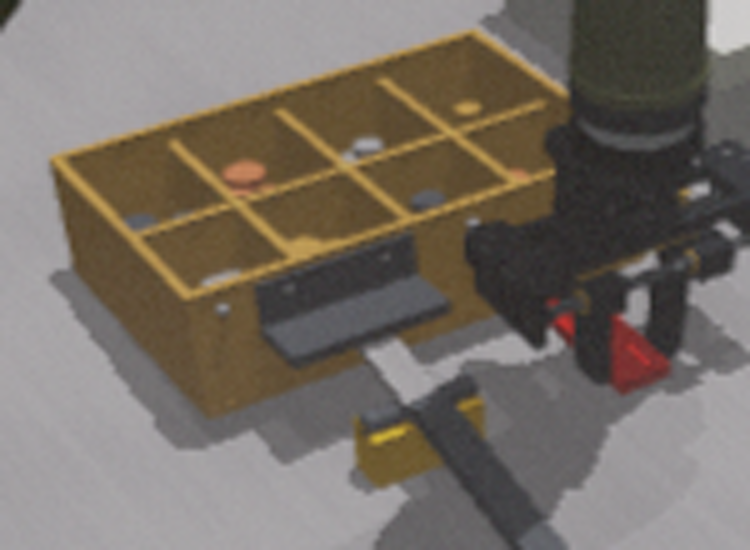

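>>> carry_out(
  commands=[
    [0, 0, 0, 0, 0, 0],
    [0, 0, 0, 0, 0, 0],
    [0, 0, 0, 0, 0, 0],
    [0, 0, 0, 0, 0, 0],
    [0, 0, -0.01, 0, 0, 0],
    [0, 0, -0.03, 0, 0, 0],
    [-0.01, 0, -0.07, 0, 0, 0],
    [-0.04, 0, -0.11, 0, 0, 0],
    [-0.08, 0, -0.14, 0, 0, 0],
    [-0.12, 0.02, -0.16, 0, 0, 0],
    [-0.16, 0.02, -0.16, 0, 0, 0],
    [-0.2, 0.02, -0.16, 0, 0, 0],
  ],
  fingers=90,
)

```text
clock: 19.9
tool_pos: [0.6379, -0.0528, 0.167]
eef_rot: [0.723, 0.691, 0.002, 0.002]
contact_force: [0.9, 0.6, -0.0]
opening: 0.645
```

>>> carry_out(
  commands=[
    [-0.05, 0, -0.03, 0, 0, 0],
    [-0.1, 0, -0.05, 0, 0, 0],
    [-0.15, 0, -0.05, 0, 0, 0],
    [-0.15, 0, -0.05, 0, 0, 0],
    [-0.15, 0, -0.05, 0, 0, 0],
  ],
)

```text
clock: 20.4
tool_pos: [0.6295, -0.2045, 0.2153]
eef_rot: [0.725, 0.689, 0.001, 0.001]
contact_force: [0.1, 0.5, 0.1]
opening: 0.645
```

```bash
python3 - <<'E'
from h import *; from plant import r
s=r.get_state(); print(s["clock"],s["tool_pos"],s["opening"]*88,s["contact_force"])
p=r.snapshot("side"); cv2.imwrite("pics/s19.png",p["img"]); crop(p,"s19b.png",195,75,160,120,5);t=r.snapshot("top"); crop(t,"t19.png",130,110,160,120,5)
for n,q in (("side",p),("top",t)):
  for c in comps(redmask(q["img"])):
    X=unproj(q,c,0.010); print(n,cv2.minAreaRect(X[:,:2].astype(np.float32)*1000))
E
```

```text
20.4 [ 0.62947311 -0.2045015   0.21530119] 56.72579231291375 [0.10062408 0.51539893 0.11457937]
side ((626.116455078125, 176.0208282470703), (102.30817413330078, 34.81383514404297), 85.76543426513672)
side ((519.1173095703125, -456.0695495605469), (36.730899810791016, 149.26258850097656), 72.7334213256836)
side ((278.007568359375, -394.4526062011719), (32.04236602783203, 149.2912139892578), 6.562002182006836)
top ((625.076416015625, 175.86196899414062), (89.08744812011719, 34.14985275268555), 86.9076919555664)
top ((297.5684814453125, -346.1532287597656), (65.45813751220703, 35.42372512817383), 84.76564025878906)
```

View pics/s19.png

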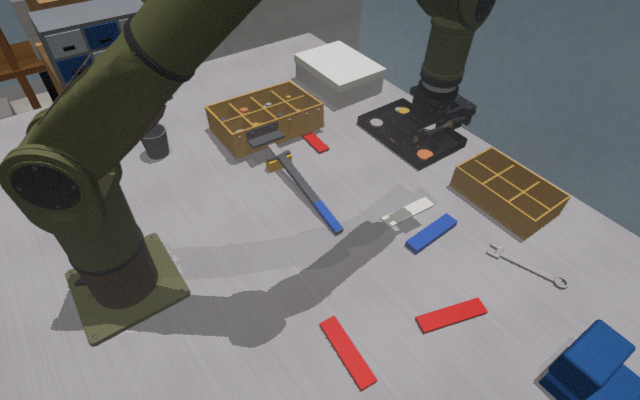

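View pics/s19b.png

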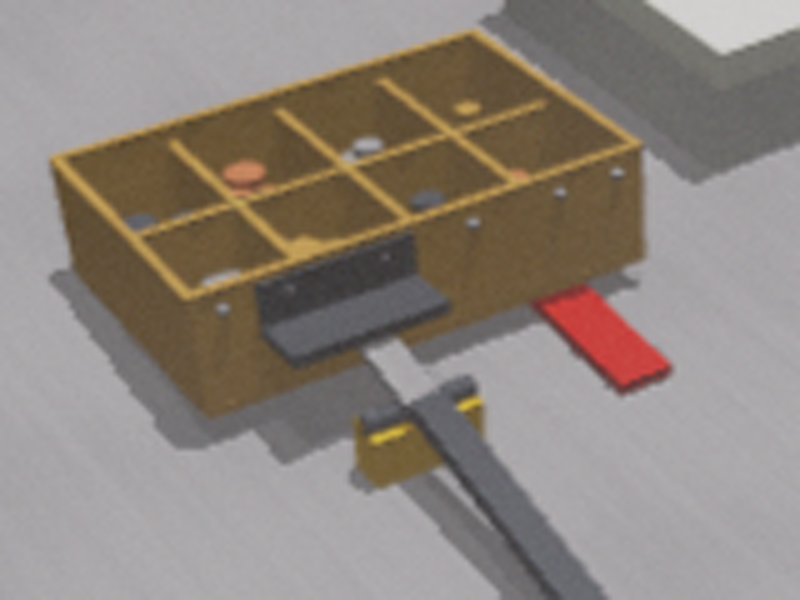

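View pics/t19.png

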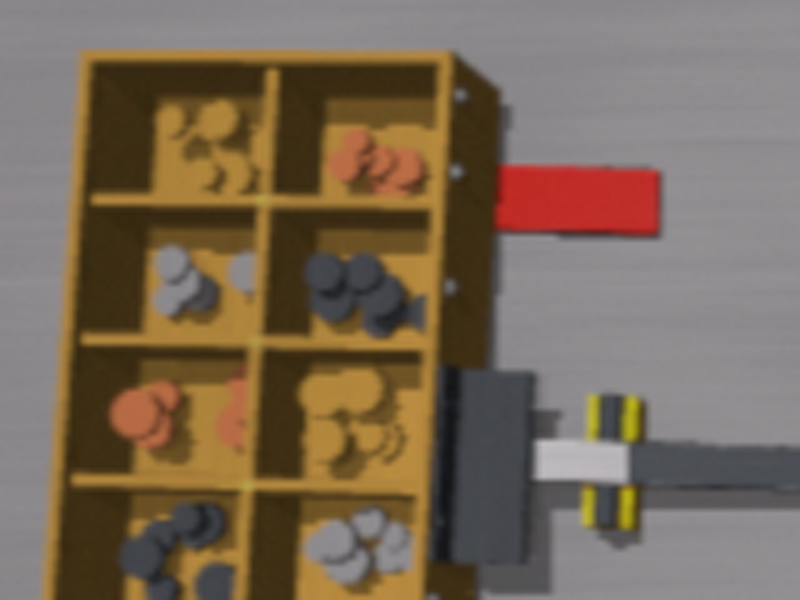

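```bash
python3 -c "
from plant import r
print(r.finish_job())"
```

```text
the job is handed in; nothing more can be done
None
```

The bin is raised and propped on the pry bar, and the red shim is under its raised edge. I handed the job in at about 20.5 s of the 61 s allowed.

**Lifting:** I gripped the bar about 2 mm from its centre of mass. It went in at 30° over the ridge, about 60 mm past it, so that the tip was under the lug. I then turned it down about the ridge until the handle met the bench, where the wrist read 8 N. After I let go, the bar stayed propped. A fit to the side picture gave a tilt of 5.5° and an edge rise of about 19 mm.

**Shim:** I took the red shim farthest to the robot's left. It went in flat and endwise, about 90 mm from the bin's centre along its x, with contact forces below 5 N. It is roughly 61 mm under the edge.

**Last checks:** In the final pictures the bin has not visibly moved since the lift. The bar is still propped under the lug, the shim lies flat, and the gripper is clear of everything.

**Disagreements:**
- **Shim depth:** the side and top cameras place the shim's outer end about 6 mm apart, so the depth is good to about 3 mm.
- **Bin position:** the fit after lifting put the bin's centre about 5 mm nearer than before, using the side picture only. I put this down to fitting error and did not confirm it, so a small slip during the lift is possible.

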